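# Unload the glue-up press: cauls to the sloping rack, blank to the board

## Robot

A 6-joint arm with a two-finger parallel gripper is mounted at the origin on the work surface. World frame = base frame: x ahead of the robot, y to its left, z up, the work surface at z = 0. Lengths are in m, angles in rad, forces in N, time in s.
With the tool pointing down it reaches from about 0.25 to 0.8 m from the base axis. Payload 3.9 kg.
Tool frame: the origin (TCP) lies midway between the tips of the shut fingers; the grasp point (between the pads) lies 19 mm behind it (arm.grip_depth is the distance from the TCP to the grasp point, in m); z points along the fingers, y is the direction in which the jaws open and shut (so a half turn about z gives the same grasp; the last joint's range is limited). The gripper opens to 85 mm and grips with 20 to 120 N. Pads are 22 mm wide; open, the fingers measure 114 mm over their backs; the gripper's body (76 mm by 85 mm) begins 54 mm behind the grasp point. The pads swing forward as they close: fully open they stand 13 mm farther back than shut.
Start: joints at [1.179, 0.26, -0.138, 1.173, 0, 1.571], TCP at [0.2, 0.485, 0.231] pointing down, gripper open.
Joint ranges: [-2.78, 2.78], [-0.83, 1.72], [-1.28, 1.37], [-1.9, 2.12], [-1.57, 1.48], [-3.14, 3.14]. Speed limits (rad/s): [2.57, 2.57, 3.14, 3.14, 3.14, 3.14].

## Interface

Orientations are given as [roll, pitch, yaw] about the fixed x, y, z axes, in that order (R = Rz(yaw) Ry(pitch) Rx(roll)).
In Python, from bench import sensors, get_image, calibration, arm gives the robot as it stands.
- The arm moves only by the shell command python3 -m creep 'ROWS'. ROWS is a JSON object of lists of equal length, an entry for each row: "slide": the shift along the tool's x, y, z in m, a list of three; "angular": the turn, a rotation vector about the tool's x, y, z in rad, a list of three; "fingers": the opening, from 0 (shut) to 1 (fully open). In form: {"slide": [[dx, dy, dz], ...], "angular": [[wx, wy, wz], ...], "fingers": [fingers, ...]}. A call has 1 to 20 rows; each row shifts and turns the commanded pose from where the row before left it, along the tool's axes as they then stand; what a row does not reach is not made up. A row lasts 1/8 s, in which the tool goes at most 62.5 mm and 10.7 degrees, less where a joint would pass 70% of its speed; a pose out of reach is approached as far as the arm can. A call is refused whole if a number of a shift passes 0.0625 or a number of a turn 0.188, either way. A call with a gripper value outside its range is refused whole. The fingers move at their own pace and stop on an object; the grip force is fixed at half the most. Time passes only in rows, so rows that do not move let the fingers close. It gives the time, the measured TCP pose, the force and the opening at its end, in the units of the state.
- sensors.get_state(): the state, without advancing time (a new reading comes with each control period).
- get_image(name): name is "scene" or "top" or "wrist"; returns (picture, depth): 384x512x3 uint8, blue, green, red; 384x512 float32, m along the optical axis (not along the pixel's ray), 0 where there is no reading.
- calibration(name): a dict with "camera_matrix" (3x3 intrinsics, pixels), "position" and "rotation" of the camera in the world; the wrist camera has in their place "T_tool_cam" (4x4, takes a point from camera to tool coordinates, whose origin is the TCP and whose axes are the flange's). Camera axes: x right, y down, z forward; pixel columns grow to the right and rows downward; lengths in m; the calibration is good to about 2 mm. A picture is of the moment at which its call begins: read the wrist's pose just before it. calibration takes no time and is no camera call.
- arm.close_job(): hands the job in, once; it reports no verdict.
The state is a dict: "time": time; "joint_pos": joint angles; "joint_vel": joint speeds; "joint_torque": joint torques, N m; "ee_pos": TCP position; "eef_rot": TCP orientation; "wrist_force": force on the tool from outside, world axes, zero at the start; "torque": the same for the moment, N m; "width": opening from 0.0 (shut) to 1.0 (fully open).
Only numpy, scipy, OpenCV 4.12 (cv2) and the standard library are available. Lean on these libraries where they do the work, as an engineer would, in place of code of your own. Each camera call takes 0.05 s, during which the arm holds its last target.

## Task

The glue-up in the press has cured and the clamping bar is off: take the sandwich apart from the top, and lay the wooden blank flat on the carpeted board beside the one already there. Pile the two aluminium cauls on the sloping rack, flat along its runners and one squarely on the other; as each caul goes on, push it down the slope until you feel it bear firmly on the toe bar, and leave it there. Set everything down gently, ram nothing, and leave the other things where they are.

Things in the scene. Friction and masses are not known exactly. Their poses are not given: they have to be found in the camera images.
- caul_a_centre (a point): Bare aluminium caul (spacer plate), the top item of the stack in the press: a flat bar 190 x 64 x 10 mm, 0.30 kg give or take a third, with an open slot 18 mm wide and 20 mm deep in the middle of each short end that straddles a press stud. Point: its centre, half-way up. x along its length, y across its width, z out of its flat face.
- blank_centre (a point): Laminated wooden blank (pale and darker layers), the middle item of the stack, between the two cauls: a block 140 x 50 x 28 mm, about 0.15 kg give or take a third, narrower and thicker than the cauls. Point: its centre, half-way up. x along its length, y across, z up.
- caul_b_centre (a point): Bare aluminium caul (spacer plate), the bottom item of the stack, lying on the platen bar: a flat bar 190 x 64 x 10 mm, 0.30 kg give or take a third, with an open slot 18 mm wide and 20 mm deep in the middle of each short end that straddles a press stud. Point: its centre, half-way up. x along its length, y across its width, z out of its flat face.
- press_platen (a point): Centre of the top of the press's steel platen bar (135 x 44 x 24 mm), 68 mm above the table. Above it, in turn: caul, blank, caul, all centred and lengthwise along x; the cauls overhang the blank by 7 mm and the bar by 10 mm at each side. x points along the line of the studs, z up.
- press: Fixed, unclamped glue-up press: wooden bed 240 x 100 mm, top 44 mm high, and two upright threaded steel studs 10 mm thick, 88 mm either side of the middle along x, ending 140 mm above the table (24 mm above the stack). They stand in the cauls' slots, play 4 mm sideways, 8 mm lengthwise: cauls lift straight off. Origin: centre of its underside.
- rack_deck: The two wooden runners of the fixed sloping caul rack, rising at 20 degrees from the toe bar. Origin: on the plane of their upper edges, midway between them, at the toe bar's face. x up the slope, y across, z square out of the slope. A caul fully home has its centre 95 mm up the slope; the first lies 5 mm off the runners (to its centre), the second 15 mm.
- rack: Plywood base of the rack, 235 x 120 x 14 mm; origin at the centre of its underside. The runners on it are 12 mm wide, centred 16 mm either side of the middle (44 mm over both), 206 mm long and 34 mm deep, fingers fit beside them. Friction keeps a caul from sliding down by itself. Fingers that reach below the upper caul rub on the sides of the lower one. All rigid.
- rack_toe: The toe bar of the rack: a wooden cross bar 100 mm wide and 14 mm thick, square across the low end of the runners, standing 24 mm above them; same origin and axes as the runners. Rigid.
- board_top (a point): Fixed carpet-covered board, 220 (x) x 210 (y) mm and 22 mm high, flat on the table, for finished blanks; rigid. Point: centre of its top face. z up.
- earlier_blank_centre (a point): A blank like the other, finished earlier, lying lengthwise along x on the +y half of the board, its centre 50 to 60 mm from the board's middle; bystander. Point: its centre.
- star_nut_1: Black plastic hand nut, 42 mm across, 22 mm high, on the table in front of the press; bystander. Origin at its underside.
- star_nut_2: The other hand nut, like the first; bystander.
- press_bar: The press's wooden clamping bar, 220 x 44 x 38 mm, on the table on the robot's left; bystander. Origin at its underside.
- glue_bottle: Cream plastic glue bottle, 56 mm across, 135 mm high, on the table behind the board; bystander. Origin at its underside.
- screwdriver: Screwdriver 190 mm long lying on the table on the robot's right; bystander.
- case: Round black case, 92 mm across, 38 mm high, near the back of the table; bystander. Origin at its underside.
- offcut: Dark wooden offcut 60 x 100 x 36 mm, near the back of the table; bystander. Origin at its underside.
Mind the look-alikes: they are no part of the job. What is shaped like the part that bears caul_a_centre but green is not meant.

How it is judged:
By the outcome, as a careful person would: the job done as asked, in the order asked, and still so for the second after the job is handed in, with the robot touching nothing.
It also fails if it takes over 72 s, if anything falls off the work surface, if the arm or the gripper's body presses on something with over 40 N, if the wrist force passes 120 N, or if a joint passes its speed limit or range.

## Working session

There is one attempt and no reset: what is moved stays moved. The work goes in short steps, Python scripts to look and compute and a shell command to move; the robot and the scene stay as the last step left them, time stands still between calls to the robot, and variables do not carry over. Pictures are saved under pics/ and viewed, and the job is handed in when it is done.

```bash
ls; mkdir -p pics
python3 - <<'E'
from bench import sensors,get_image,calibration,arm
import cv2,numpy as np
s=sensors.get_state();print(s)
for n in("scene","top","wrist"):
    p,d=get_image(n);cv2.imwrite(f"pics/{n}0.png",p);np.savez(f"pics/{n}0.npz",p=p,d=d)
    print(n,calibration(n))
E
```

```text
pics
{'time': 0.0, 'joint_pos': array([ 1.17900028e+00,  2.60648391e-01, -1.39394819e-01,  1.17269509e+00,
        5.10591568e-05,  1.57078303e+00]), 'joint_vel': array([ 0.00085155, -0.00028362,  0.00028237, -0.0006364 ,  0.00037027,
        0.00162636]), 'joint_torque': array([ 5.31750175e-04, -4.05680859e+01,  2.53923404e+01,  1.87424175e-02,
        1.84834826e-04, -1.84145136e-06]), 'ee_pos': array([0.20019121, 0.48458433, 0.23047384]), 'eef_rot': array([-3.13965068e+00, -5.10848729e-05,  2.74980980e+00]), 'wrist_force': array([-0.08160237,  0.2315294 ,  0.08622593]), 'torque': array([0.02267118, 0.0034266 , 0.00370917]), 'width': 1.0027853312708324}
scene {'camera_matrix': array([[442.64862235,   0.        , 252.1059291 ],
       [  0.        , 442.64862235, 192.28640314],
       [  0.        ,   0.        ,   1.        ]]), 'position': array([ 1.0523367 , -0.91966444,  0.79085332]), 'rotation': array([-2.14459663, -0.00771484,  0.53823293])}
top {'camera_matrix': array([[375.08821776,   0.        , 253.7499849 ],
       [  0.        , 375.08821776, 188.36389653],
       [  0.        ,   0.        ,   1.        ]]), 'position': array([0.36867442, 0.00514555, 1.23787829]), 'rotation': array([-3.02443506, -0.01671624, -1.58903221])}
wrist {'camera_matrix': array([[328.95449917,   0.        , 257.15859345],
       [  0.        , 328.95449917, 191.59325285],
       [  0.        ,   0.        ,   1.        ]]), 'T_tool_cam': array([[ 4.39566489e-05, -9.48415368e-01, -3.17030421e-01,
         8.09709364e-02],
       [ 9.99999820e-01, -1.47947622e-04,  5.81245292e-04,
        -2.20947884e-04],
       [-5.98165865e-04, -3.17030389e-01,  9.48415191e-01,
        -1.41750554e-01],
       [ 0.00000000e+00,  0.00000000e+00,  0.00000000e+00,
         1.00000000e+00]])}
```

View pics/top0.png

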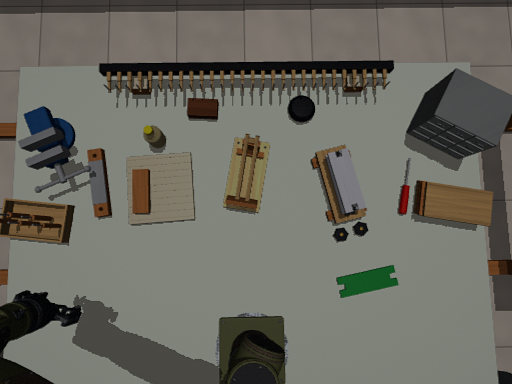

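View pics/scene0.png

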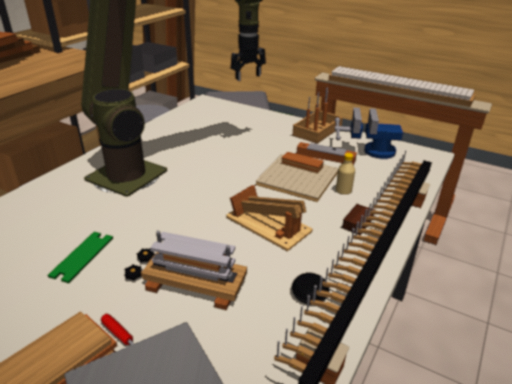

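View pics/wrist0.png

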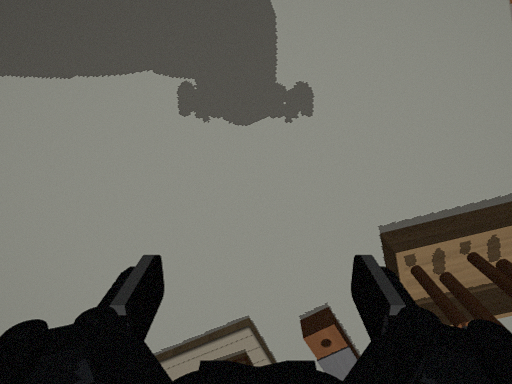

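The top view shows the press at (341,184) with a grey plate as its upper item, the rack at (247,175), the board at (160,188), and the earlier blank at (141,191). Things that could be taken for caul A:
- the grey plate on the press at (346,181)
- the green slotted plate at (367,281), excluded by its colour
- caul B, hidden under the stack
- the grey box at (460,118), which isn't a plate

I choose the grey plate on the press and will check it in a close crop.

```bash
cat > h.py <<'E'
import numpy as np,cv2
from scipy.spatial.transform import Rotation as R
from bench import sensors,get_image,calibration,arm
def campose(n,st=None):
    c=calibration(n);K=c["camera_matrix"]
    if n=="wrist":
        T=np.eye(4);T[:3,:3]=R.from_euler("xyz",st["eef_rot"]).as_matrix();T[:3,3]=st["ee_pos"]
        T=T@c["T_tool_cam"];return K,T[:3,:3],T[:3,3]
    return K,R.from_euler("xyz",c["rotation"]).as_matrix(),np.array(c["position"])
def cloud(n,d,st=None):
    K,Rm,t=campose(n,st);v,u=np.mgrid[0:384,0:512]
    P=np.stack([(u-K[0,2])/K[0,0]*d,(v-K[1,2])/K[1,1]*d,d],-1)
    return P@Rm.T+t
def snap(n,name):
    st=sensors.get_state();p,d=get_image(n);cv2.imwrite(f"pics/{name}.png",p);np.savez(f"pics/{name}.npz",p=p,d=d,pos=st["ee_pos"],rot=st["eef_rot"]);return st,p,d
E
python3 - <<'E'
from h import *
z=np.load("pics/top0.npz");p,d=z["p"],z["d"];P=cloud("top",d)
c=p[110:250,100:390];cv2.imwrite("pics/crop1.png",cv2.resize(c,None,fx=2.7,fy=2.7,interpolation=cv2.INTER_CUBIC))
for u,v in [(300,250),(341,184),(346,181),(160,160),(180,200),(141,191),(240,205),(247,150)]:print((u,v),P[v,u].round(4))
# height classes
Z=P[...,2]
def rect(m,n):
    m=m.astype(np.uint8);cs,_=cv2.findContours(m,0,1);c=max(cs,key=cv2.contourArea);mm=np.zeros_like(m);cv2.drawContours(mm,[c],-1,1,-1)
    q=P[(mm*m)>0];r=cv2.minAreaRect(q[:,:2].astype(np.float32)*1000);print(n,len(q),r,"zmed",np.median(q[:,2]))
S=np.zeros_like(Z,bool);S[130:235,310:375]=1
rect(S&(Z>.105)&(Z<.13),"caulA")
rect(S&(Z>.03)&(Z<.135),"press")
S=np.zeros_like(Z,bool);S[145:232,120:200]=1
rect(S&(Z>.012)&(Z<.06),"board");rect(S&(Z>.04)&(Z<.06),"earlier")
S=np.zeros_like(Z,bool);S[125:220,215:280]=1
rect(S&(Z>.008)&(Z<.2),"rackbase")
for t in (.03,.05,.07,.09,.1):rect(S&(Z>t)&(Z<.2),t)
E
```

```text
(300, 250) [ 0.3088 -0.1655  0.0005]
(341, 184) [ 0.5091 -0.28    0.118 ]
(346, 181) [ 0.5184 -0.2963  0.1154]
(160, 160) [0.6102 0.2882 0.0212]
(180, 200) [0.4769 0.2212 0.0262]
(141, 191) [0.5056 0.3405 0.0495]
(240, 205) [0.4543 0.0269 0.0698]
(247, 150) [0.6377 0.0022 0.0294]
caulA 1296 ((522.1415405273438, -296.6350402832031), (190.14300537109375, 65.96310424804688), 14.317158699035645) zmed 0.11617372747613819
press 2432 ((521.114990234375, -295.30975341796875), (240.2730255126953, 100.43926239013672), 13.723772048950195) zmed 0.11226289888766772
board 4409 ((519.5346069335938, 289.26220703125), (222.11691284179688, 212.9224853515625), 3.6575844287872314) zmed 0.022146700958031396
earlier 735 ((506.8973388671875, 345.1723327636719), (139.8113250732422, 51.89752197265625), 2.1801555156707764) zmed 0.04933351302024791
rackbase 2595 ((559.7844848632812, 6.470481872558594), (119.90541076660156, 234.04132080078125), 79.48004150390625) zmed 0.016206110434431986
0.03 948 ((562.1974487304688, 6.2404327392578125), (99.39286041259766, 225.58775329589844), 79.67912292480469) zmed 0.0756984435313004
0.05 846 ((560.1099853515625, 18.115676879882812), (97.46551513671875, 227.1398162841797), 86.06486511230469) zmed 0.07924015672292917
0.07 503 ((593.1806030273438, -2.2840652465820312), (55.063602447509766, 160.63108825683594), 82.00077819824219) zmed 0.09790992438228385
0.09 329 ((621.7130737304688, -6.803318023681641), (54.20490264892578, 101.88346099853516), 84.06145477294922) zmed 0.10597494899229543
0.1 221 ((631.2382202148438, -9.205894470214844), (48.61957550048828, 76.42606353759766), 79.43672180175781) zmed 0.11029192099514296
```

View pics/crop1.png

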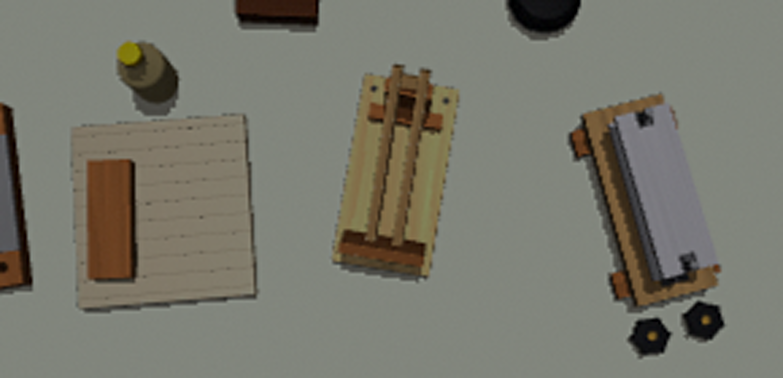

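The crop confirms it: the grey plate at (665,190) lies on the press with a stud in each slot. The toe bar is at the near end of the rack (385,250), and the free half of the board is on its right side. Next I'll look at the rack with the wrist camera on the way over.

```bash
cat >> h.py <<'E'
def todo(pos,yaw_deg,tilt_deg=0,st=None):
    """remaining slide in current tool axes, and rotvec in tool axes. tilt: tool z leans toward rack +x"""
    st=st or sensors.get_state();Rc=R.from_euler("xyz",st["eef_rot"])
    Rt=R.from_euler("z",yaw_deg,degrees=True)*R.from_euler("x",180,degrees=True)*R.from_euler("y",-tilt_deg,degrees=True)
    w=(Rc.inv()*Rt).as_rotvec()
    print("now",st["ee_pos"].round(4),"t",round(st["time"],2),"F",st["wrist_force"].round(1),"w",round(st["width"],3))
    dp=np.array(pos)-st["ee_pos"]
    print("slide",Rc.inv().apply(dp).round(4),"rot",w.round(4),"| slide after rot",Rt.inv().apply(dp).round(4))
    return Rt
E
python3 -m creep '{"slide":[[-0.019,-0.013,-0.005],[-0.038,-0.0263,-0.01],[-0.038,-0.0263,-0.01],[-0.038,-0.0263,-0.01],[-0.038,-0.0263,-0.01],[-0.038,-0.0263,-0.01],[-0.038,-0.0263,-0.01],[-0.038,-0.0263,-0.01],[-0.038,-0.0263,-0.01],[-0.038,-0.0263,-0.01],[-0.038,-0.0263,-0.01],[-0.038,-0.0263,-0.01],[-0.019,-0.013,-0.005],[0,0,0],[0,0,0],[0,0,0]],"angular":[[0,0,0],[0,0,0],[0,0,0],[0,0,0],[0,0,0],[0,0,0],[0,0,0],[0,0,0],[0,0,0],[0,0,0],[0,0,0],[0,0,0],[0,0,0],[0,0,-0.105],[0,0,-0.105],[0,0,0]],"fingers":[1,1,1,1,1,1,1,1,1,1,1,1,1,1,1,1]}'
python3 - <<'E'
from h import *
st,p,d=snap("wrist","w1");todo((.5,.02,.35),169.6);print(st["joint_pos"].round(3))
E
```

```text
time: 2.15
ee_pos: [0.5009, 0.0186, 0.3514]
eef_rot: [-3.141, -0.0, 2.957]
wrist_force: [-0.0, 0.4, 0.3]
width: 1.0
now [0.5009 0.0189 0.3514] t 2.2 F [-0.3  0.2 -0.3] w 0.998
slide [0.0011 0.0009 0.0014] rot [-0.0003 -0.0002 -0.0029] | slide after rot [0.0011 0.0009 0.0014]
[ 0.037  0.197  0.089  1.462 -0.     0.222]
```

View pics/w1.png

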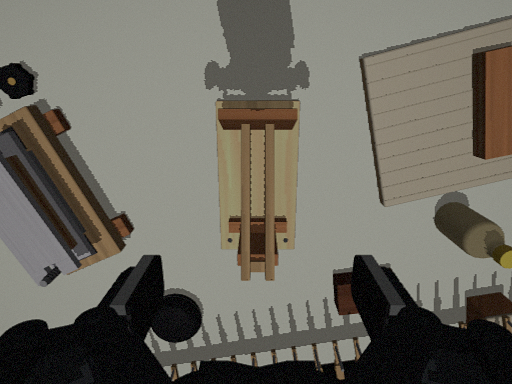

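The wrist view shows the rack square in the picture: toe bar at rows 108–128, and runners at columns 245 and 270 from row 128 to row 278. I'll fit the runner plane, axis and toe face.

Run:
```python
from h import *
z=np.load("pics/w1.npz");st=dict(ee_pos=z["pos"],eef_rot=z["rot"]);d=z["d"];P=cloud("wrist",d,st)
print("table",np.median(P[100:200,150:200,2]), "rackbase", np.median(P[150:210,226:236,2]))
# runner pts: rows 140..270
pts=[];lab=[]
for v in range(140,272):
    for a,b,l in((240,253,-1),(263,277,1)):
        for u in range(a,b):
            if d[v,u]>0 and P[v,u,2]>0.045: pts.append(P[v,u]);lab.append((l,u,v))
pts=np.array(pts);lab=np.array(lab)
# robust plane z=ax+by+c
A=np.c_[pts[:,:2],np.ones(len(pts))];k=np.ones(len(pts),bool)
for i in range(15):
    c=np.linalg.lstsq(A[k],pts[k,2],rcond=None)[0];r=pts[:,2]-A@c;k=np.abs(r)<max(.0015,2*np.std(r[k])) if i<10 else np.abs(r)<.003
n=np.array([-c[0],-c[1],1]);n/=np.linalg.norm(n)
print("plane",c,"n",n.round(4),"tilt",np.degrees(np.arccos(n[2])),"az of upslope",np.degrees(np.arctan2(c[1],c[0])),k.sum(),len(k),r[k].std())
q=pts[k];lq=lab[k]
for l in(-1,1):
    s=q[lq[:,0]==l];vv=lq[lq[:,0]==l][:,2]
    mids=np.array([s[vv==v].mean(0) for v in np.unique(vv) if (vv==v).sum()>3])
    vx,vy,x0,y0=cv2.fitLine(mids[:,:2].astype(np.float32),cv2.DIST_HUBER,0,.01,.01).ravel()
    print(l,"az",np.degrees(np.arctan(vy/vx)),"pt",x0,y0,"len range",s[:,0].min(),s[:,0].max())
    uu=[ (lq[(lq[:,0]==l)&(lq[:,2]==v)][:,1].min(),lq[(lq[:,0]==l)&(lq[:,2]==v)][:,1].max()) for v in (150,200,250)];print(uu)
# profile down column mid-runner u=246 and toe at u=257
for u in(246,257,270):
    print(u,[(v,*P[v,u].round(4)) for v in range(100,146,2)])
```

```text
table -0.0009305060398890896 rackbase 0.013136940734476577
plane [ 0.35821867 -0.06376569 -0.11573076] n [-0.3366  0.0599  0.9397] tilt 19.993906506659428 az of upslope -10.09336886854099 2477 2852 0.0009427175000773494
-1 az -10.4947 pt 0.5721462 -0.01042083 len range 0.48909224669834983 0.6502437459145546
[(np.int64(241), np.int64(250)), (np.int64(241), np.int64(250)), (np.int64(241), np.int64(249))]
1 az -10.611419 pt 0.56967884 0.02277867 len range 0.495067390946621 0.6560022323185282
[(np.int64(266), np.int64(274)), (np.int64(266), np.int64(274)), (np.int64(266), np.int64(274))]
246 [(100, np.float64(0.4427), np.float64(0.013), np.float64(0.0046)), (102, np.float64(0.4451), np.float64(0.0128), np.float64(0.0118)), (104, np.float64(0.4477), np.float64(0.0123), np.float64(0.013)), (106, np.float64(0.4504), np.float64(0.0117), np.float64(0.0122)), (108, np.float64(0.4532), np.float64(0.0112), np.float64(0.0115)), (110, np.float64(0.4516), np.float64(0.0135), np.float64(0.072)), (112, np.float64(0.454), np.float64(0.0129), np.float64(0.0711)), (114, np.float64(0.4563), np.float64(0.
[... 3399 characters left out ...]
oat64(0.0403), np.float64(0.052)), (126, np.float64(0.479), np.float64(0.0398), np.float64(0.0525)), (128, np.float64(0.4815), np.float64(0.0393), np.float64(0.0534)), (130, np.float64(0.4838), np.float64(0.0389), np.float64(0.0551)), (132, np.float64(0.4864), np.float64(0.0384), np.float64(0.0553)), (134, np.float64(0.4888), np.float64(0.0379), np.float64(0.0567)), (136, np.float64(0.4912), np.float64(0.0375), np.float64(0.058)), (138, np.float64(0.4936), np.float64(0.037), np.float64(0.0588)), (140, np.float64(0.4962), np.float64(0.0366), np.float64(0.059)), (142, np.float64(0.4983), np.float64(0.0361), np.float64(0.0618)), (144, np.float64(0.5013), np.float64(0.0357), np.float64(0.0596))]
```

Run:
```python
import cv2
p=cv2.imread("pics/w1.png");cv2.imwrite("pics/w1c.png",cv2.resize(p[90:290,200:320],None,fx=4,fy=3,interpolation=cv2.INTER_NEAREST)[:600])
```

```text
(no output)
```

View pics/w1c.png

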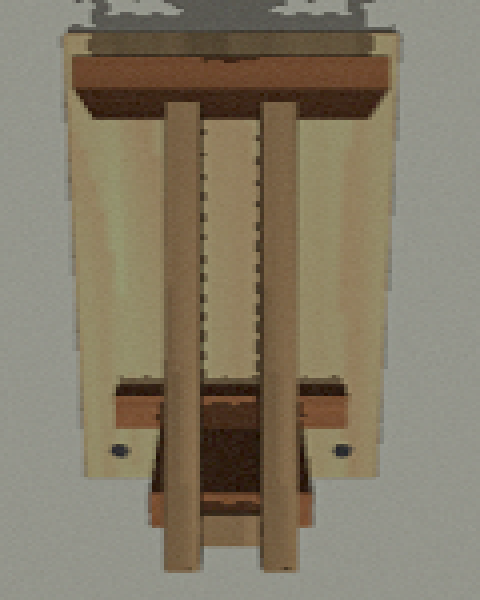

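```bash
python3 -m creep '{"slide":[[-0.005,-0.019,0.0025],[-0.01,-0.038,0.005],[-0.01,-0.038,0.005],[-0.01,-0.038,0.005],[-0.01,-0.038,0.005],[-0.01,-0.038,0.005],[-0.01,-0.038,0.005],[-0.01,-0.038,0.005],[-0.005,-0.019,0.0025],[0,0,0],[0,0,0],[0,0,0],[0,0,0]],"angular":[[0,0,0],[0,0,0],[0,0,0],[0,0,0],[0,0,0],[0,0,0],[0,0,0],[0,0,0],[0,0,0],[0,0,-0.145],[0,0,-0.145],[0,0,-0.143],[0,0,0]],"fingers":[1,1,1,1,1,1,1,1,1,1,1,1,1]}'
python3 - <<'E'
from h import *
st,p,d=snap("wrist","w2");todo((.522,-.2965,.31),194);P=cloud("wrist",d,st)
Z=P[...,2]
for lo,hi,n in((.105,.13,"caul"),(.035,.055,"bed")):
    m=((Z>lo)&(Z<hi)&(d>.15)).astype(np.uint8);m[300:]=0
    cs,_=cv2.findContours(m,0,1);c=max(cs,key=cv2.contourArea);mm=np.zeros_like(m);cv2.drawContours(mm,[c],-1,1,-1)
    q=P[(mm*m)>0];print(n,cv2.minAreaRect(q[:,:2].astype(np.float32)*1000),np.median(q[:,2]),cv2.boundingRect(c))
# tip depth in tool coordinates
T=calibration("wrist")["T_tool_cam"];K=calibration("wrist")["camera_matrix"]
for u,v in((140,262),(155,262),(158,280),(150,300),(360,262),(375,270)):
    x=np.array([(u-K[0,2])/K[0,0],(v-K[1,2])/K[1,1],1])*d[v,u];print((u,v),(T[:3,:3]@x+T[:3,3]).round(4))
E
```

```text
time: 3.82
ee_pos: [0.5251, -0.2932, 0.3116]
eef_rot: [3.141, 0.0, -2.892]
wrist_force: [0.1, 0.4, 0.4]
width: 0.999
now [ 0.5252 -0.2933  0.3115] t 3.88 F [ 0.6 -0.1 -0.5] w 0.999
slide [ 0.0039 -0.0023  0.0015] rot [0.0001 0.0001 0.0045] | slide after rot [ 0.0039 -0.0023  0.0015]
caul ((523.0971069335938, -295.54278564453125), (190.89602661132812, 64.13641357421875), 14.481884002685547) 0.1151749180785186 (223, 63, 66, 179)
bed ((521.879150390625, -295.03662109375), (240.02366638183594, 100.22578430175781), 13.657398223876953) 0.04315090688069734 (215, 43, 86, 191)
(140, 262) [ 0.0107 -0.0487 -0.0225]
(155, 262) [ 0.01   -0.043  -0.0212]
(158, 280) [ 0.0004 -0.043  -0.0199]
(150, 300) [-0.0012 -0.0431 -0.0314]
(360, 262) [ 0.0094  0.0427 -0.0202]
(375, 270) [ 0.0108  0.046  -0.0287]
```

View pics/w2.png

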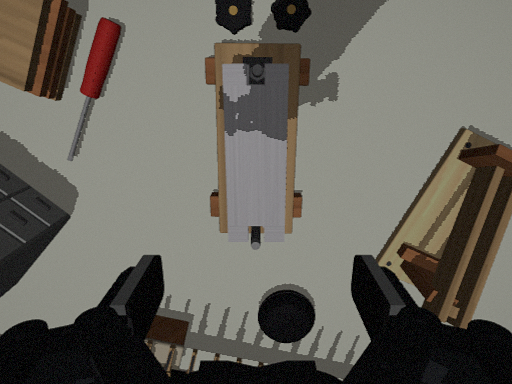

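The wrist view has the caul centred at about (255,155), with the studs at (257,70) and (256,237). Both cameras agree on the caul's centre and its 14.3° yaw to about 1 mm. I'll descend now and check before closing.

```bash
python3 -m creep '{"slide":[[0.003,-0.002,0.02],[0,0,0.045],[0,0,0.045],[0,0,0.045],[0,0,0.035],[0,0,0.02],[0,0,0.0155],[0,0,0]],"angular":[[0,0,0],[0,0,0],[0,0,0],[0,0,0],[0,0,0],[0,0,0],[0,0,0],[0,0,0]],"fingers":[1,1,1,1,1,1,1,1]}'
python3 - <<'E'
from h import *
todo((.5227,-.296,.086),194.2)
E
python3 -m creep '{"slide":[[0,0,0],[0,0,0],[0,0,0],[0,0,0],[0,0,0]],"angular":[[0,0,0],[0,0,0],[0,0,0],[0,0,0],[0,0,0]],"fingers":[0.72,0.72,0.5,0.5,0.5]}'
```

```text
time: 4.88
ee_pos: [0.5221, -0.2959, 0.0849]
eef_rot: [3.14, -0.002, -2.891]
wrist_force: [0.2, 0.4, -0.6]
width: 0.998
now [ 0.5221 -0.2959  0.0849] t 4.88 F [ 0.2  0.4 -0.6] w 0.998
slide [-0.0005 -0.0002 -0.0011] rot [ 0.0015 -0.0015  0.0025] | slide after rot [-0.0005 -0.0002 -0.0011]
time: 5.5
ee_pos: [0.5237, -0.2967, 0.0874]
eef_rot: [-3.14, 0.002, -2.891]
wrist_force: [-1.1, 1.1, 6.3]
width: 0.731
```

```bash
python3 -m creep '{"slide":[[0,0,-0.004],[0,0,-0.01],[0,0,-0.02],[0,0,-0.03],[0,0,-0.04],[0,0,-0.04],[0,0,-0.03],[0,0,-0.01],[0,0,0]],"angular":[[0,0,0],[0,0,0],[0,0,0],[0,0,0],[0,0,0],[0,0,0],[0,0,0],[0,0,0],[0,0,0]],"fingers":[0.3,0.3,0.3,0.3,0.3,0.3,0.3,0.3,0.3]}'
python3 - <<'E'
from h import *
st,p,d=snap("wrist","w3");todo((.522,-.2965,.27),194.2);P=cloud("wrist",d,st)
T=calibration("wrist")["T_tool_cam"];K=calibration("wrist")["camera_matrix"]
v,u=np.mgrid[0:384,0:512];C=np.stack([(u-K[0,2])/K[0,0]*d,(v-K[1,2])/K[1,1]*d,d],-1)@T[:3,:3].T+T[:3,3]
np.save("pics/c3.npy",C)
m=((d>.05)&(abs(C[...,1])<.05)&(C[...,2]<.0)&(C[...,2]>-.06))
for vv in range(150,330,8):
    k=np.where(m[vv])[0]
    if len(k):print(vv,k.min(),k.max(),C[vv,k.min()].round(4),C[vv,256].round(4),C[vv,k.max()].round(4))
E
```

```text
time: 6.62
ee_pos: [0.5229, -0.2965, 0.2698]
eef_rot: [-3.141, 0.0, -2.89]
wrist_force: [-0.3, 0.3, -4.1]
width: 0.736
now [ 0.5224 -0.2963  0.2687] t 6.67 F [-0.1 -0.2 -3.3] w 0.734
slide [ 0.0004 -0.0001 -0.0013] rot [ 0.0011 -0.0013  0.0033] | slide after rot [ 0.0004 -0.0001 -0.0013]
150 167 348 [ 0.0583 -0.0322 -0.0273] [ 0.0586 -0.0008 -0.0284] [ 0.0586  0.0312 -0.0284]
158 167 347 [ 0.0554 -0.0326 -0.0268] [ 0.0554 -0.0009 -0.0271] [ 0.0555  0.0314 -0.0275]
166 168 347 [ 0.0524 -0.0325 -0.0265] [ 0.0526 -0.0009 -0.0276] [ 0.0527  0.0316 -0.0277]
174 169 346 [ 0.0495 -0.0323 -0.027 ] [ 0.0499 -0.0009 -0.0284] [ 0.0497  0.0315 -0.0276]
182 169 345 [ 0.0465 -0.0325 -0.0271] [ 0.0466 -0.0009 -0.0275] [ 0.0471  0.031  -0.0292]
190 170 345 [ 0.0439 -0.032  -0.0285] [ 0.0438 -0.0009 -0.0281] [ 0.0438  0.0315 -0.0281]
198 171 344 [ 0.0402 -0.0324 -0.0267] [ 0.0405 -0.0009 -0.0276] [ 0.0407  0.0314 -0.0281]
206 172 343 [ 0.0372 -0.0322 -0.0272] [ 0.0372 -0.0009 -0.0272] [ 0.0376  0.0313 -0.0283]
214 172 343 [ 0.0343 -0.0322 -0.028 ] [ 0.0346 -0.0009 -0.0287] [ 0.034   0.0318 -0.0271]
2
[... 558 characters left out ...]
5 -0.0452 -0.0218] [ 0.0103 -0.0009 -0.0279] [ 0.0067  0.0445 -0.0221]
278 145 370 [ 0.0061 -0.0456 -0.0271] [ 0.006  -0.0009 -0.027 ] [ 0.007   0.0445 -0.0285]
286 141 374 [ 0.0069 -0.0449 -0.0337] [ 0.0029 -0.0009 -0.0279] [ 0.0072  0.0442 -0.0341]
294 133 382 [ 0.0114 -0.0434 -0.045 ] [-0.0016 -0.0009 -0.0269] [ 0.0109  0.0431 -0.0443]
302 122 393 [ 0.0115 -0.0455 -0.0495] [-0.0054 -0.0009 -0.0271] [ 0.0113  0.045  -0.0491]
310 112 404 [ 0.0073 -0.0499 -0.0482] [-0.0091 -0.0009 -0.0274] [ 0.0069  0.0499 -0.0477]
318 109 409 [ 0.0066 -0.0497 -0.0513] [-0.013  -0.0009 -0.0275] [ 0.0073  0.0496 -0.0521]
326 104 414 [ 0.0065 -0.0498 -0.0549] [-0.0172 -0.0009 -0.0274] [ 0.0068  0.0499 -0.0553]
```

View pics/w3.png

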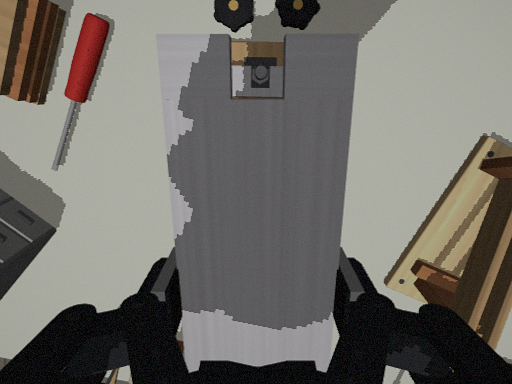

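The caul hangs level in the jaws. In tool coordinates its top face is at z = −0.028 and the finger tips reach about 3 mm below it. I'll measure its offset along the tool and work out the rack target.

```bash
cat >> h.py <<'E'
yawr=-10.5;cr,sr=np.cos(np.radians(yawr)),np.sin(np.radians(yawr));ct,s_t=np.cos(np.radians(20)),np.sin(np.radians(20))
XR=np.array([cr*ct,sr*ct,s_t]);NR=np.array([-cr*s_t,-sr*s_t,ct]);YR=np.cross(NR,XR)
OR=np.array([.472,.0243,.0525])
def racktcp(sup,off,gz,xc=0,yc=0,y=0):
    """TCP so that caul centre is sup up the slope, off off the runners; caul centre in tool at (xc,yc,-gz)"""
    c=OR+sup*XR+off*NR+y*YR
    Rt=R.from_euler("z",180+yawr,degrees=True)*R.from_euler("x",180,degrees=True)*R.from_euler("y",-20,degrees=True)
    return c-Rt.apply([xc,yc,-gz])
def rackpos(gz,xc=0,yc=0,st=None):
    st=st or sensors.get_state();Rc=R.from_euler("xyz",st["eef_rot"]);c=st["ee_pos"]+Rc.apply([xc,yc,-gz])-OR
    print("rack coords caul",(c@XR).round(4),(c@YR).round(4),(c@NR).round(4),"F rack",(st["wrist_force"]@np.c_[XR,YR,NR]).round(2),"t",round(st["time"],2),"w",round(st["width"],3))
E
python3 - <<'E'
from h import *
C=np.load("pics/c3.npy")
top=(abs(C[...,2]+.0278)<.0025)&(abs(C[...,1])<.034)
ys=C[top]
for y0 in(-.025,-.02,.015,.02,.025,0):
    k=ys[abs(ys[:,1]-y0)<.002];print(y0,"xmax",k[:,0].max().round(4),"zmed",np.median(k[:,2]).round(4))
a=np.polyfit(ys[:,0],ys[:,2],1),np.polyfit(ys[:,1],ys[:,2],1);print(a)
t=racktcp(.107,.040,.0232);print(t);todo(t,169.5,20);todo((t[0],t[1],.30),169.5,0)
E
```

```text
-0.025 xmax 0.0955 zmed -0.0277
-0.02 xmax 0.0955 zmed -0.0277
0.015 xmax 0.0955 zmed -0.0278
0.02 xmax 0.0955 zmed -0.0278
0.025 xmax 0.0957 zmed -0.0278
0 xmax 0.0757 zmed -0.0278
(array([-0.00093114, -0.02772649]), array([-0.00155953, -0.0277618 ]))
[0.56521372 0.00702386 0.10488299]
now [ 0.5224 -0.2963  0.2687] t 6.67 F [-0.1 -0.2 -3.3] w 0.734
slide [-0.1171  0.2829  0.164 ] rot [ 0.0766 -0.345   0.4298] | slide after rot [0.0684 0.306  0.1495]
now [ 0.5224 -0.2963  0.2687] t 6.67 F [-0.1 -0.2 -3.3] w 0.734
slide [-0.1168  0.2832 -0.0311] rot [ 0.0008 -0.0015  0.4344] | slide after rot [ 0.0131  0.306  -0.0313]
```

```bash
python3 -m creep '{"slide":[[-0.005,0.012,-0.002],[-0.011,0.026,-0.004],[-0.015,0.036,-0.004],[-0.015,0.036,-0.004],[-0.015,0.036,-0.004],[-0.015,0.036,-0.004],[-0.015,0.036,-0.004],[-0.012,0.030,-0.003],[-0.009,0.023,-0.002],[-0.005,0.012,0],[0,0,0],[0,0,0],[0,0,0],[0,0,0],[0,0,0],[0,0,0],[0,0,0]],"angular":[[0,0,0],[0,0,0],[0,0,0],[0,0,0],[0,0,0],[0,0,0],[0,0,0],[0,0,0],[0,0,0],[0,0,0],[0,0,0.145],[0,0,0.145],[0,0,0.144],[0,-0.117,0],[0,-0.116,0],[0,-0.116,0],[0,0,0]],"fingers":[0.3,0.3,0.3,0.3,0.3,0.3,0.3,0.3,0.3,0.3,0.3,0.3,0.3,0.3,0.3,0.3,0.3]}'
python3 - <<'E'
from h import *
st=sensors.get_state()
todo(racktcp(.107,.040,.0232,.0006),169.5,20)
rackpos(.0232,.0006)
E
```

```text
time: 8.8
ee_pos: [0.5607, 0.0067, 0.2979]
eef_rot: [-3.14, 0.342, 2.96]
wrist_force: [-0.6, 1.1, -4.0]
width: 0.736
now [0.5607 0.0067 0.2979] t 8.8 F [-0.6  1.1 -4. ] w 0.736
slide [0.0599 0.0014 0.1833] rot [-0.0011 -0.0073  0.0012] | slide after rot [0.0612 0.0011 0.1829]
rack coords caul 0.1684 -0.0011 0.2229 F rack [-2.11  1.01 -3.52] t 8.8 w 0.736
```

```bash
python3 -m creep '{"slide":[[0.006,0.001,0.015],[0.011,0,0.035],[0.013,0,0.042],[0.013,0,0.042],[0.010,0,0.028],[0.005,0,0.014],[0.002,0,0.007],[0,0,0],[0,0,0]],"angular":[[0,-0.006,0],[0,0,0],[0,0,0],[0,0,0],[0,0,0],[0,0,0],[0,0,0],[0,0,0],[0,0,0]],"fingers":[0.3,0.3,0.3,0.3,0.3,0.3,0.3,0.3,0.3]}'
python3 - <<'E'
from h import *
st,p,d=snap("wrist","w4");snap("scene","s4")
todo(racktcp(.107,.005,.0232,.0006),169.5,20)
rackpos(.0232,.0006)
E
```

```text
time: 9.93
ee_pos: [0.5744, 0.0064, 0.1094]
eef_rot: [3.141, 0.357, 2.958]
wrist_force: [0.3, 0.6, -2.8]
width: 0.73
now [0.5741 0.0064 0.1095] t 10.03 F [ 1.   0.1 -3. ] w 0.738
slide [ 0.0095 -0.0011  0.0362] rot [0.0006 0.0077 0.0002] | slide after rot [ 0.0093 -0.001   0.0363]
rack coords caul 0.1161 0.001 0.0413 F rack [-0.1   0.31 -3.13] t 10.03 w 0.738
```

View pics/w4.png

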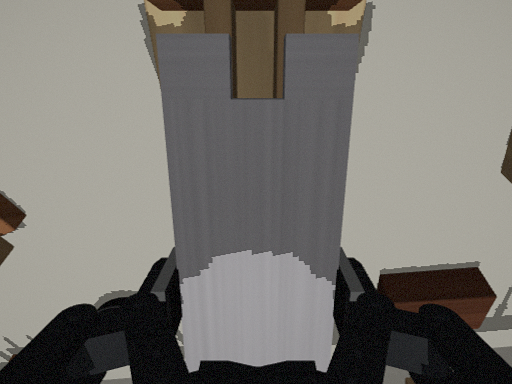

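View pics/s4.png

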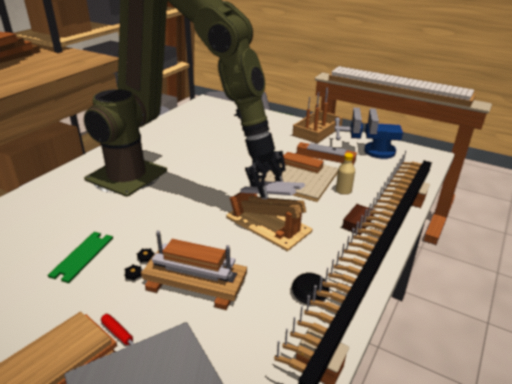

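The caul is above the runners, with its low end clear of the toe bar. In the wrist view the runners at columns 218 and 291 sit about 1 mm to one side of the caul's slot at 258. I'll trim that and lower slowly.

```bash
python3 -m creep '{"slide":[[0.003,-0.001,0.008],[0.003,0,0.012],[0.003,0,0.007],[0,0,0.003],[0,0,0]],"angular":[[0,0.0075,0],[0,0,0],[0,0,0],[0,0,0],[0,0,0]],"fingers":[0.3,0.3,0.3,0.3,0.3]}'
python3 -c "
from h import *
todo(racktcp(.107,.005,.0232,.0006),169.5,20);rackpos(.0232,.0006)"
```

```text
time: 10.65
ee_pos: [0.5746, 0.0051, 0.0767]
eef_rot: [-3.141, 0.347, 2.959]
wrist_force: [0.5, -0.3, -3.8]
width: 0.739
now [0.5746 0.0051 0.0767] t 10.65 F [ 0.5 -0.3 -3.8] w 0.739
slide [-0.0012  0.0002  0.0052] rot [ 0.     -0.0021  0.0005] | slide after rot [-0.0012  0.0002  0.0052]
rack coords caul 0.1058 -0.0002 0.0102 F rack [-0.76 -0.21 -3.82] t 10.65 w 0.739
```

```bash
python3 -m creep '{"slide":[[0,0,0.0015],[0,0,0.0015],[0,0,0.001]],"angular":[[0,0,0],[0,0,0],[0,0,0]],"fingers":[0.3,0.3,0.3]}'
python3 -m creep '{"slide":[[0,0,0.001],[0,0,0]],"angular":[[0,0,0],[0,0,0]],"fingers":[0.3,0.3]}'
python3 -c "
from h import *
todo(racktcp(.107,.005,.0232,.0006),169.5,20);rackpos(.0232,.0006)"
```

```text
time: 11.02
ee_pos: [0.5762, 0.0048, 0.0734]
eef_rot: [3.142, 0.348, 2.959]
wrist_force: [-0.7, -0.2, -3.9]
width: 0.738
time: 11.28
ee_pos: [0.5764, 0.0048, 0.0723]
eef_rot: [-3.142, 0.347, 2.959]
wrist_force: [-0.4, 0.4, -3.0]
width: 0.735
now [0.5764 0.0048 0.0723] t 11.28 F [-0.4  0.4 -3. ] w 0.735
slide [-0.0011  0.0002  0.0005] rot [ 0.0001 -0.0017  0.0005] | slide after rot [-0.0011  0.0002  0.0005]
rack coords caul 0.106 -0.0002 0.0055 F rack [-1.5   0.27 -2.64] t 11.28 w 0.735
```

```bash
python3 -m creep '{"slide":[[0,0,0.0007],[0,0,0]],"angular":[[0,0,0],[0,0,0]],"fingers":[0.3,0.3]}'
python3 -m creep '{"slide":[[0,0,0.0007],[0,0,0]],"angular":[[0,0,0],[0,0,0]],"fingers":[0.3,0.3]}'
python3 -c "
from h import *
rackpos(.0232,.0006)"
```

```text
time: 11.52
ee_pos: [0.5766, 0.0048, 0.0719]
eef_rot: [3.142, 0.348, 2.959]
wrist_force: [-1.1, -0.1, -2.2]
width: 0.74
time: 11.78
ee_pos: [0.5767, 0.0047, 0.0718]
eef_rot: [3.142, 0.348, 2.959]
wrist_force: [-5.4, 0.4, 6.2]
width: 0.735
rack coords caul 0.1061 -0.0002 0.0049 F rack [-2.97 -0.58  7.65] t 11.78 w 0.735
```

It touches down at 4.9 mm off the runners, as expected. I'll ease off slightly and push down the slope.

```bash
python3 -m creep '{"slide":[[0.002,0,-0.0004],[0.002,0,0],[0.002,0,0],[0.001,0,0]],"angular":[[0,0,0],[0,0,0],[0,0,0],[0,0,0]],"fingers":[0.3,0.3,0.3,0.3]}'
python3 -c "
from h import *
rackpos(.0232,.0006)"
python3 -m creep '{"slide":[[0.001,0,0],[0.001,0,0]],"angular":[[0,0,0],[0,0,0]],"fingers":[0.3,0.3]}'
python3 -c "
from h import *
rackpos(.0232,.0006)"
```

```text
time: 12.28
ee_pos: [0.5715, 0.0059, 0.0699]
eef_rot: [3.141, 0.35, 2.959]
wrist_force: [0.9, -0.7, 3.7]
width: 0.736
rack coords caul 0.1004 0.0001 0.005 F rack [ 2.22 -0.49  3.12] t 12.28 w 0.736
time: 12.52
ee_pos: [0.5695, 0.0062, 0.0692]
eef_rot: [3.141, 0.35, 2.959]
wrist_force: [1.8, -0.7, 5.4]
width: 0.734
rack coords caul 0.0983 0.0 0.005 F rack [ 3.66 -0.31  4.45] t 12.53 w 0.734
```

```bash
for i in 1 ; do python3 -m creep '{"slide":[[0.001,0,0],[0.001,0,0]],"angular":[[0,0,0],[0,0,0]],"fingers":[0.3,0.3]}'; done
python3 -c "
from h import *
rackpos(.0232,.0006)"
python3 -m creep '{"slide":[[0.0008,0,0],[0,0,0]],"angular":[[0,0,0],[0,0,0]],"fingers":[0.3,0.3]}'
python3 -c "
from h import *
rackpos(.0232,.0006)"
```

```text
time: 12.78
ee_pos: [0.5676, 0.0066, 0.0685]
eef_rot: [3.141, 0.35, 2.959]
wrist_force: [1.8, -0.3, 6.1]
width: 0.735
rack coords caul 0.0962 0.0 0.005 F rack [ 3.84 -0.    5.11] t 12.78 w 0.735
time: 13.02
ee_pos: [0.5673, 0.0066, 0.0684]
eef_rot: [3.141, 0.35, 2.959]
wrist_force: [3.1, -0.2, 5.9]
width: 0.738
rack coords caul 0.0959 -0.0 0.005 F rack [4.9  0.42 4.5 ] t 13.03 w 0.738
```

```bash
python3 -m creep '{"slide":[[0.0008,0,0],[0,0,0]],"angular":[[0,0,0],[0,0,0]],"fingers":[0.3,0.3]}'
python3 -c "
from h import *
rackpos(.0232,.0006)"
python3 -m creep '{"slide":[[0.0006,0,0],[0,0,0]],"angular":[[0,0,0],[0,0,0]],"fingers":[0.3,0.3]}'
python3 -c "
from h import *
rackpos(.0232,.0006)"
```

```text
time: 13.28
ee_pos: [0.5672, 0.0067, 0.0684]
eef_rot: [3.141, 0.352, 2.958]
wrist_force: [5.5, -1.5, 4.8]
width: 0.738
rack coords caul 0.0958 0.0 0.005 F rack [ 6.92 -0.49  2.55] t 13.28 w 0.738
time: 13.52
ee_pos: [0.5673, 0.0066, 0.0684]
eef_rot: [3.141, 0.353, 2.958]
wrist_force: [7.1, -2.2, 3.6]
width: 0.733
rack coords caul 0.0959 -0.0 0.0049 F rack [ 8.16 -0.87  0.88] t 13.53 w 0.733
```

```bash
python3 -m creep '{"slide":[[0.001,0,0.0004],[0.001,0,0],[0,0,0]],"angular":[[0,0,0],[0,0,0],[0,0,0]],"fingers":[0.3,0.3,0.3]}'
python3 -c "
from h import *
rackpos(.0232,.0006)"
python3 -m creep '{"slide":[[0.001,0,0.0003],[0,0,0]],"angular":[[0,0,0],[0,0,0]],"fingers":[0.3,0.3]}'
python3 -c "
from h import *
rackpos(.0232,.0006)"
```

```text
time: 13.9
ee_pos: [0.5673, 0.0066, 0.0684]
eef_rot: [3.141, 0.356, 2.957]
wrist_force: [8.2, -3.9, 4.5]
width: 0.737
rack coords caul 0.0958 -0.0001 0.005 F rack [ 9.76 -2.32  1.26] t 13.9 w 0.737
time: 14.15
ee_pos: [0.5674, 0.0066, 0.0684]
eef_rot: [3.142, 0.358, 2.957]
wrist_force: [8.7, -3.8, 5.9]
width: 0.736
rack coords caul 0.0958 -0.0001 0.005 F rack [10.74 -2.11  2.37] t 14.15 w 0.736
```

```bash
python3 -m creep '{"slide":[[0.001,0,0.0003],[0.0007,0,0],[0,0,0]],"angular":[[0,0,0],[0,0,0],[0,0,0]],"fingers":[0.3,0.3,0.3]}'
python3 -c "
from h import *
rackpos(.0232,.0006)"
python3 -m creep '{"slide":[[0,0,0],[0,0,0],[0,0,0]],"angular":[[0,0,0],[0,0,0],[0,0,0]],"fingers":[0.85,1,1]}'
python3 -c "
from h import *
rackpos(.0232,.0006)"
```

```text
time: 14.52
ee_pos: [0.5674, 0.0065, 0.0684]
eef_rot: [-3.142, 0.361, 2.957]
wrist_force: [11.8, -4.5, 6.5]
width: 0.736
rack coords caul 0.0958 -0.0001 0.0049 F rack [13.88 -2.32  1.92] t 14.53 w 0.736
time: 14.9
ee_pos: [0.5582, 0.0078, 0.0628]
eef_rot: [-3.141, 0.343, 2.959]
wrist_force: [0.0, -0.3, -0.7]
width: 1.003
rack coords caul 0.0855 -0.0005 0.0029 F rack [-0.15 -0.28 -0.7 ] t 14.9 w 1.003
```

Caul A bore on the toe bar with 13.9 N at 95.8 mm. I've released it, and will now retreat square to the slope and check.

```bash
python3 -m creep '{"slide":[[0,0,-0.015],[0,0,-0.035],[0,0,-0.045],[0,0,-0.045],[0,0,-0.045],[0,0,-0.03],[0,0,0]],"angular":[[0,0,0],[0,0,0],[0,0,0],[0,0,0],[0,0,0],[0,0,0],[0,0,0]],"fingers":[1,1,1,1,1,1,1]}'
cat >> h.py <<'E'
def rackcaul(d,st,lo,hi,vmax=300):
    P=cloud("wrist",d,st)-OR;r=np.stack([P@XR,P@YR,P@NR],-1)
    m=((r[...,2]>lo)&(r[...,2]<hi)&(r[...,0]>-.005)&(r[...,0]<.25)&(abs(r[...,1])<.05)&(d>.1)).astype(np.uint8);m[vmax:]=0
    cs,_=cv2.findContours(m,0,1);c=max(cs,key=cv2.contourArea);mm=np.zeros_like(m);cv2.drawContours(mm,[c],-1,1,-1)
    q=r[(mm*m)>0];print("rack rect",cv2.minAreaRect(q[:,:2].astype(np.float32)*1000),"off med",np.median(q[:,2]),"px",cv2.boundingRect(c))
    a=np.linalg.lstsq(np.c_[q[:,:2],np.ones(len(q))],q[:,2],rcond=None)[0];print("face slope deg x,y",np.degrees(a[:2]))
E
python3 - <<'E'
from h import *
st,p,d=snap("wrist","w5");rackpos(0);rackcaul(d,st,.005,.014)
todo((.5225,-.296,.30),194.2)
todo((.5225,-.296,.30),169.5)
E
```

```text
time: 15.78
ee_pos: [0.489, 0.0214, 0.2687]
eef_rot: [3.14, 0.351, 2.959]
wrist_force: [-0.2, -0.3, -0.6]
width: 1.001
rack coords caul 0.0889 -0.0 0.1957 F rack [-0.28 -0.43 -0.33] t 15.82 w 0.999
rack rect ((95.54360961914062, -7.318813323974609), (83.68524169921875, 189.8153839111328), 89.94482421875) off med 0.009421861503376774 px (205, 72, 90, 180)
face slope deg x,y [-0.00241452  0.02841404]
now [0.4883 0.0212 0.2668] t 15.82 F [-0.2 -0.4 -0.4] w 0.999
slide [-9.710e-02 -3.058e-01 -3.000e-04] rot [-0.0745  0.3429 -0.4259] | slide after rot [ 0.0447 -0.3159 -0.0332]
now [0.4883 0.0212 0.2668] t 15.82 F [-0.2 -0.4 -0.4] w 0.999
slide [-9.710e-02 -3.058e-01 -3.000e-04] rot [0.0006 0.3482 0.0008] | slide after rot [-0.0914 -0.3057 -0.0332]
```

View pics/w5.png

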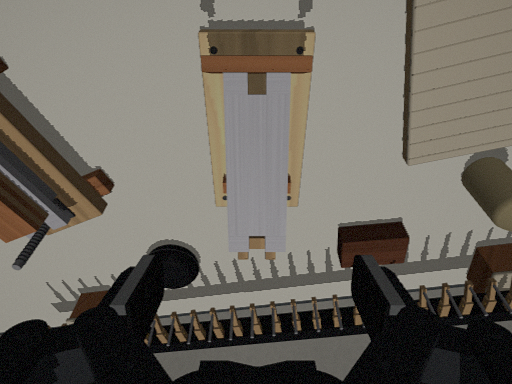

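Picture: caul A lies on the runners, (225–290, 72–250), against the toe bar and parallel to it. Its measured centre is 95.5 mm up the slope, with the face within 0.03° of the runner plane. Now back to the press for the blank.

```bash
python3 -m creep '{"slide":[[-0.006,-0.019,-0.002],[-0.012,-0.038,-0.004],[-0.012,-0.038,-0.004],[-0.012,-0.038,-0.004],[-0.012,-0.038,-0.004],[-0.012,-0.038,0],[-0.012,-0.038,0],[-0.012,-0.038,0],[-0.007,-0.021,0],[0,0,0],[0,0,0],[0,0,0],[0,0,0],[0,0,0],[0,0,0],[0,0,0]],"angular":[[0,0,0],[0,0,0],[0,0,0],[0,0,0],[0,0,0],[0,0,0],[0,0,0],[0,0,0],[0,0,0],[0,0.117,0],[0,0.116,0],[0,0.116,0],[0,0,-0.145],[0,0,-0.145],[0,0,-0.140],[0,0,0]],"fingers":[1,1,1,1,1,1,1,1,1,1,1,1,1,1,1,1]}'
python3 - <<'E'
from h import *
st,p,d=snap("wrist","w6");P=cloud("wrist",d,st);Z=P[...,2]
m=((Z>.097)&(Z<.115)&(d>.1)).astype(np.uint8);m[300:]=0
cs,_=cv2.findContours(m,0,1);c=max(cs,key=cv2.contourArea);mm=np.zeros_like(m);cv2.drawContours(mm,[c],-1,1,-1)
q=P[(mm*m)>0];print(cv2.minAreaRect(q[:,:2].astype(np.float32)*1000),np.median(q[:,2]),cv2.boundingRect(c))
m=((Z>.07)&(Z<.085)&(d>.1)).astype(np.uint8);m[300:]=0
cs,_=cv2.findContours(m,0,1);q=P[m>0];q=q[np.hypot(q[:,0]-.5225,q[:,1]+.296)<.12];print("B",cv2.minAreaRect(q[:,:2].astype(np.float32)*1000),np.median(q[:,2]))
todo((.5225,-.296,.081),194.2)
E
```

```text
time: 17.82
ee_pos: [0.5164, -0.2947, 0.3151]
eef_rot: [3.139, -0.003, -2.895]
wrist_force: [0.1, -0.8, 0.5]
width: 1.0
((525.2188110351562, -295.35723876953125), (140.50405883789062, 50.04173278808594), 13.55465030670166) 0.10516831658974587 (231, 102, 49, 125)
B ((521.8566284179688, -295.4208679199219), (189.924560546875, 64.18609619140625), 13.496432304382324) 0.07711792751698016
now [ 0.5164 -0.2948  0.3154] t 17.88 F [ 0.2 -0.3  0.5] w 1.0
slide [-0.0063 -0.0032  0.2343] rot [ 0.0023 -0.0028 -0.0025] | slide after rot [-0.0056 -0.0027  0.2344]
```

View pics/w6.png

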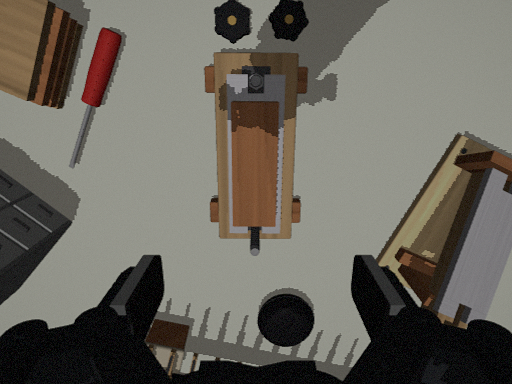

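Picture: the wooden blank is at (255,165) on caul B, with its top at 0.105 m and about 13.6° yaw. I'll descend and keep the tips above caul B's overhang.

```bash
python3 -m creep '{"slide":[[-0.0076,-0.003,0.02],[0,0,0.045],[0,0,0.045],[0,0,0.045],[0,0,0.04],[0,0,0.022],[0,0,0.012],[0,0,0.004],[0,0,0]],"angular":[[-0.002,-0.003,0.006],[0,0,0],[0,0,0],[0,0,0],[0,0,0],[0,0,0],[0,0,0],[0,0,0],[0,0,0]],"fingers":[1,1,1,1,1,1,1,1,1]}'
python3 - <<'E'
from h import *
todo((.5245,-.2957,.081),193.8)
E
```

```text
time: 19.0
ee_pos: [0.5253, -0.296, 0.0841]
eef_rot: [3.14, 0.002, -2.901]
wrist_force: [-0.1, -0.0, 0.2]
width: 1.0
now [ 0.5253 -0.296   0.0841] t 19.0 F [-0.1 -0.   0.2] w 1.0
slide [0.0007 0.0005 0.0031] rot [0.0019 0.0024 0.    ] | slide after rot [0.0007 0.0005 0.0031]
```

```bash
python3 -m creep '{"slide":[[0,0,0.002],[0,0,0],[0,0,0],[0,0,0],[0,0,0],[0,0,0],[0,0,0]],"angular":[[0,0,0],[0,0,0],[0,0,0],[0,0,0],[0,0,0],[0,0,0],[0,0,0]],"fingers":[1,0.65,0.65,0.3,0.3,0.3,0.3]}'
python3 - <<'E'
from h import *
todo((.5245,-.2957,.081),193.8)
E
```

```text
time: 19.88
ee_pos: [0.5253, -0.296, 0.0821]
eef_rot: [3.14, 0.003, -2.9]
wrist_force: [0.2, 0.2, 5.7]
width: 0.569
now [ 0.5253 -0.296   0.0821] t 19.88 F [0.2 0.2 5.7] w 0.569
slide [0.0007 0.0005 0.0011] rot [0.0018 0.0026 0.0003] | slide after rot [0.0007 0.0005 0.0011]
```

```bash
python3 -m creep '{"slide":[[0,0,-0.003],[0,0,-0.01],[0,0,-0.02],[0,0,-0.035],[0,0,-0.04],[0,0,-0.04],[0,0,-0.025],[0,0,-0.01],[0,0,0]],"angular":[[0,0,0],[0,0,0],[0,0,0],[0,0,0],[0,0,0],[0,0,0],[0,0,0],[0,0,0],[0,0,0]],"fingers":[0.1,0.1,0.1,0.1,0.1,0.1,0.1,0.1,0.1]}'
python3 - <<'E'
from h import *
st,p,d=snap("wrist","w7")
T=calibration("wrist")["T_tool_cam"];K=calibration("wrist")["camera_matrix"]
v,u=np.mgrid[0:384,0:512];C=np.stack([(u-K[0,2])/K[0,0]*d,(v-K[1,2])/K[1,1]*d,d],-1)@T[:3,:3].T+T[:3,3]
m=(d>.05)&(abs(C[...,1])<.03)&(C[...,2]<-.005)&(C[...,2]>-.05)&(C[...,0]>.015)
q=C[m];print(len(q),np.median(q[:,2]),np.percentile(q[:,0],99.5),np.percentile(q[:,1],[.5,99.5]))
fm=(d>.05)&(abs(C[...,1])>.026)&(abs(C[...,1])<.05)&(C[...,2]>-.05)&(C[...,2]<.03);f=C[fm];print("finger zmax",np.percentile(f[:,2],[50,90,99,100]))
P=cloud("wrist",d,st);q=P[200:300,200:300]
todo((.52,.243,.25),183)
E
python3 - <<'E'
from h import *
z=np.load("pics/top0.npz");P=cloud("top",z["d"]);Z=P[...,2];S=np.zeros_like(Z,bool);S[145:232,120:200]=1
m=S&(Z>.012)&(Z<.035);q=P[m];print("board-ex blank",[np.percentile(q[:,i],[1,99]) for i in(0,1)])
E
```

```text
time: 21.0
ee_pos: [0.5247, -0.2964, 0.2646]
eef_rot: [3.139, 0.002, -2.9]
wrist_force: [0.1, 0.6, -2.0]
width: 0.568
18806 -0.023051531004201056 0.06997578420425223 [-0.0248585   0.02459171]
finger zmax [-0.0389875  -0.01624245 -0.00853135 -0.00577295]
now [ 0.5243 -0.2961  0.2637] t 21.05 F [ 0.2 -0.1 -0.9] w 0.572
slide [-0.1246  0.5245  0.0156] rot [0.0036 0.0003 0.1889] | slide after rot [-0.0239  0.5386  0.0137]
board-ex blank [array([0.40861847, 0.6319262 ]), array([0.18309162, 0.39409856])]
```

View pics/w7.png

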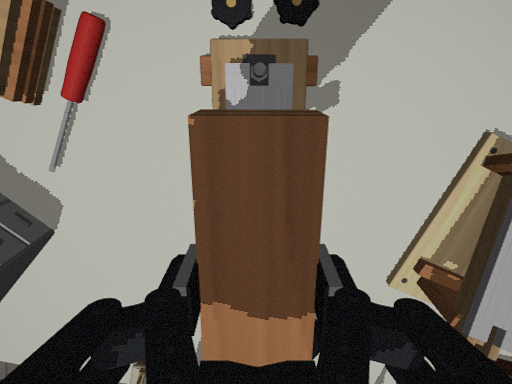

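The blank is held centrally, with its bottom 5 mm beyond the TCP. On to the board.

```bash
python3 -m creep '{"slide":[[-0.004,0.016,0],[-0.008,0.033,0],[-0.010,0.042,0],[-0.010,0.042,0],[-0.010,0.042,0],[-0.010,0.042,0],[-0.010,0.042,0],[-0.010,0.042,0],[-0.010,0.042,0],[-0.010,0.042,0],[-0.010,0.042,0],[-0.010,0.042,0],[-0.008,0.033,0],[-0.004,0.018,0],[0,0,0],[0,0,0],[0,0,0]],"angular":[[0,0,0],[0,0,0],[0,0,0],[0,0,0],[0,0,0],[0,0,0],[0,0,0],[0,0,0],[0,0,0],[0,0,0],[0,0,0],[0,0,0],[0,0,0],[0,0,0],[0,0,0.09],[0,0,0.09],[0,0,0]],"fingers":[0.1,0.1,0.1,0.1,0.1,0.1,0.1,0.1,0.1,0.1,0.1,0.1,0.1,0.1,0.1,0.1,0.1]}'
python3 - <<'E'
from h import *
st,p,d=snap("wrist","w8");P=cloud("wrist",d,st);Z=P[...,2]
m=((Z>.044)&(Z<.056)&(P[...,1]>.29)&(d>.1)).astype(np.uint8)
cs,_=cv2.findContours(m,0,1);c=max(cs,key=cv2.contourArea);mm=np.zeros_like(m);cv2.drawContours(mm,[c],-1,1,-1)
q=P[(mm*m)>0];print("earlier",cv2.minAreaRect(q[:,:2].astype(np.float32)*1000),np.median(q[:,2]),cv2.boundingRect(c))
m=((Z>.016)&(Z<.027)&(d>.1));q=P[m];print("board z",np.median(q[:,2]),[np.percentile(q[:,i],[.5,99.5]) for i in(0,1)])
todo((.5222,.2414,.06),182.8)
E
```

```text
time: 23.18
ee_pos: [0.5201, 0.2379, 0.2655]
eef_rot: [3.139, -0.0, -3.08]
wrist_force: [0.5, -0.2, -0.7]
width: 0.571
earlier ((507.7190856933594, 346.4109802246094), (140.23817443847656, 50.92757797241211), 1.495815396308899) 0.04917207825021941 (326, 87, 63, 126)
board z 0.02107914658588525 [array([0.40560339, 0.7442785 ]), array([0.0170541 , 0.61291931])]
now [0.5203 0.2379 0.2656] t 23.23 F [ 0.1 -0.5 -2.3] w 0.571
slide [-0.0021  0.0029  0.2056] rot [ 0.0023 -0.      0.0136] | slide after rot [-0.0021  0.0034  0.2056]
```

View pics/w8.png

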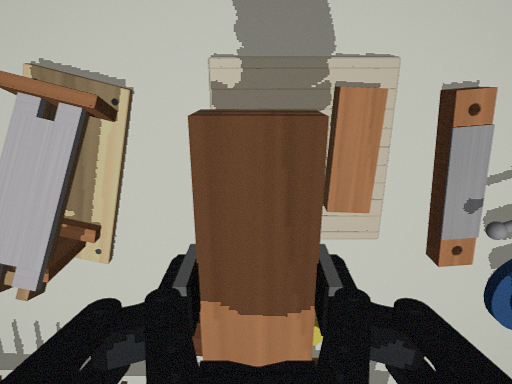

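The earlier blank is at (360,148) and the free half of the board is under the held blank. Lowering.

```bash
python3 -m creep '{"slide":[[0.002,0.003,0.015],[0,0,0.035],[0,0,0.045],[0,0,0.045],[0,0,0.04],[0,0,0.025],[0,0,0.015],[0,0,0.008],[0,0,0.003],[0,0,0]],"angular":[[0.002,0,0.018],[0,0,0],[0,0,0],[0,0,0],[0,0,0],[0,0,0],[0,0,0],[0,0,0],[0,0,0],[0,0,0]],"fingers":[0.1,0.1,0.1,0.1,0.1,0.1,0.1,0.1,0.1,0.1]}'
python3 - <<'E'
from h import *
todo((.518,.2414,.027),182.5)
E
```

```text
time: 24.48
ee_pos: [0.5195, 0.2417, 0.0357]
eef_rot: [3.14, 0.002, -3.098]
wrist_force: [-0.4, -0.0, -1.0]
width: 0.572
now [0.5195 0.2417 0.0357] t 24.48 F [-0.4 -0.  -1. ] w 0.572
slide [ 0.0016 -0.0002  0.0087] rot [ 0.0014  0.0024 -0.0004] | slide after rot [ 0.0016 -0.0002  0.0087]
```

```bash
python3 -m creep '{"slide":[[0,0,0.003],[0,0,0.003],[0,0,0.0015],[0,0,0]],"angular":[[0.001,0.002,0],[0,0,0],[0,0,0],[0,0,0]],"fingers":[0.1,0.1,0.1,0.1]}'
python3 -m creep '{"slide":[[0,0,0.0008],[0,0,0]],"angular":[[0,0,0],[0,0,0]],"fingers":[0.1,0.1]}'
```

```text
time: 24.98
ee_pos: [0.5187, 0.2413, 0.0274]
eef_rot: [-3.141, -0.001, -3.098]
wrist_force: [-0.7, -0.1, -1.9]
width: 0.571
time: 25.22
ee_pos: [0.5189, 0.2414, 0.0267]
eef_rot: [-3.141, -0.001, -3.098]
wrist_force: [0.1, -0.7, -1.9]
width: 0.571
```

```bash
python3 -m creep '{"slide":[[0,0,0.0008],[0,0,0]],"angular":[[0,0,0],[0,0,0]],"fingers":[0.1,0.1]}'
python3 -m creep '{"slide":[[0,0,0.0007],[0,0,0]],"angular":[[0,0,0],[0,0,0]],"fingers":[0.1,0.1]}'
```

```text
time: 25.48
ee_pos: [0.519, 0.2414, 0.0262]
eef_rot: [-3.142, -0.001, -3.098]
wrist_force: [-0.0, 0.2, 0.8]
width: 0.57
time: 25.72
ee_pos: [0.519, 0.2414, 0.0262]
eef_rot: [3.141, -0.0, -3.098]
wrist_force: [-2.9, -1.4, 6.6]
width: 0.572
```

The blank touches the board at 6.6 N. Release and retreat.

```bash
python3 -m creep '{"slide":[[0,0,-0.0005],[0,0,0],[0,0,0],[0,0,-0.01],[0,0,-0.025],[0,0,-0.04],[0,0,-0.05],[0,0,-0.05],[0,0,-0.05],[0,0,-0.03],[0,0,0]],"angular":[[0,0,0],[0,0,0],[0,0,0],[0,0,0],[0,0,0],[0,0,0],[0,0,0],[0,0,0],[0,0,0],[0,0,0],[0,0,0]],"fingers":[0.1,0.75,1,1,1,1,1,1,1,1,1]}'
python3 - <<'E'
from h import *
st,p,d=snap("wrist","w9");P=cloud("wrist",d,st);Z=P[...,2]
m=((Z>.044)&(Z<.056)&(P[...,1]>.19)&(P[...,1]<.4)&(P[...,0]<.61)&(d>.1)).astype(np.uint8);m[290:]=0
cs,_=cv2.findContours(m,0,1)
for c in cs:
    if cv2.contourArea(c)<500:continue
    mm=np.zeros_like(m);cv2.drawContours(mm,[c],-1,1,-1);q=P[(mm*m)>0];print(cv2.minAreaRect(q[:,:2].astype(np.float32)*1000),np.median(q[:,2]),q[:,2].std(),cv2.boundingRect(c))
todo((.522,-.2956,.27),193.6)
E
```

```text
time: 27.1
ee_pos: [0.5207, 0.2422, 0.2843]
eef_rot: [3.139, 0.005, -3.098]
wrist_force: [-0.0, -1.0, -0.1]
width: 1.002
((519.3009033203125, 241.65481567382812), (139.61007690429688, 49.993064880371094), 2.233227252960205) 0.0491583195479427 0.0007669356959150393 (234, 90, 46, 119)
((507.69488525390625, 346.6658020019531), (140.1359100341797, 50.722190856933594), 1.5528626441955566) 0.049189659653472106 0.0008739068763900989 (321, 83, 57, 121)
now [0.5197 0.2417 0.2821] t 27.15 F [ 0.7  0.3 -0.4] w 1.002
slide [ 0.021  -0.5369  0.0115] rot [ 0.0008  0.0019 -0.1942] | slide after rot [ 0.1241 -0.5228  0.0121]
```

View pics/w9.png

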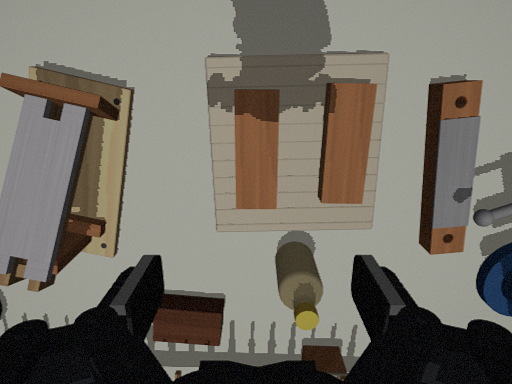

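Picture: both blanks lie flat and parallel on the board, ours at (256,150) and the earlier one unmoved at (348,143). Now caul B.

```bash
python3 -m creep '{"slide":[[0.001,-0.022,0],[0.002,-0.045,0],[0.002,-0.045,0],[0.002,-0.045,0],[0.002,-0.045,0],[0.002,-0.045,0],[0.002,-0.045,0],[0.002,-0.045,0],[0.002,-0.045,0],[0.002,-0.045,0],[0.002,-0.045,0],[0.001,-0.042,0],[0,-0.024,0],[0,0,0],[0,0,0],[0,0,0]],"angular":[[0,0,0],[0,0,0],[0,0,0],[0,0,0],[0,0,0],[0,0,0],[0,0,0],[0,0,0],[0,0,0],[0,0,0],[0,0,0],[0,0,0],[0,0,0],[0,0,-0.097],[0,0,-0.097],[0,0,0]],"fingers":[1,1,1,1,1,1,1,1,1,1,1,1,1,1,1,1]}'
python3 - <<'E'
from h import *
st,p,d=snap("wrist","w10");P=cloud("wrist",d,st);Z=P[...,2]
m=((Z>.07)&(Z<.085)&(d>.1)).astype(np.uint8);m[300:]=0
cs,_=cv2.findContours(m,0,1);c=max(cs,key=cv2.contourArea);mm=np.zeros_like(m);cv2.drawContours(mm,[c],-1,1,-1)
q=P[(mm*m)>0];print(cv2.minAreaRect(q[:,:2].astype(np.float32)*1000),np.median(q[:,2]),cv2.boundingRect(c))
todo((.522,-.2956,.0545),193.6)
E
```

```text
time: 29.15
ee_pos: [0.5196, -0.2967, 0.28]
eef_rot: [3.14, -0.002, -2.905]
wrist_force: [0.1, 0.5, -0.3]
width: 1.001
((521.867431640625, -295.4632873535156), (189.87689208984375, 64.10307312011719), 13.549768447875977) 0.07716598160964719 (226, 70, 65, 174)
now [ 0.5198 -0.2967  0.2802] t 29.2 F [ 0.3  0.1 -0.5] w 0.998
slide [-0.0028  0.0003  0.2257] rot [ 0.0013 -0.002  -0.0016] | slide after rot [-0.0024  0.0005  0.2257]
```

View pics/w10.png

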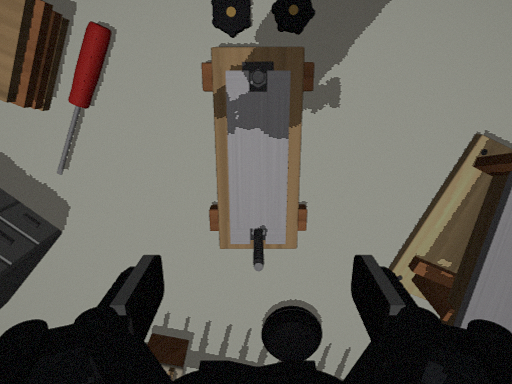

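```bash
python3 - <<'E'
import numpy as np
C=np.load("pics/c3.npy")
f=(abs(C[...,1])>.0345)&(abs(C[...,1])<.06)&(C[...,2]>-.05)&(C[...,2]<.02)&(C[...,0]<.03)
q=C[f];print(len(q),np.percentile(q[:,2],[50,90,98,99.5,100]))
for v in range(245,275,3):
    k=np.where(f[v])[0]
    if len(k):print(v,[(int(u),*C[v,u].round(4)) for u in k[:14:3]])
z=np.load("pics/w10.npz")["d"];
E
python3 -c "
import cv2;p=cv2.imread('pics/w3.png');cv2.imwrite('pics/w3c.png',cv2.convertScaleAbs(cv2.resize(p[230:330,110:200],None,fx=6,fy=6,interpolation=0),alpha=2.5))"
```

```text
2320 [-0.03424634 -0.01785322 -0.01300075 -0.01114585 -0.00937523]
248 [(173, np.float64(0.0107), np.float64(-0.038), np.float64(-0.0105)), (342, np.float64(0.0107), np.float64(0.0375), np.float64(-0.0104))]
251 [(171, np.float64(0.0108), np.float64(-0.0382), np.float64(-0.0133)), (174, np.float64(0.0109), np.float64(-0.0368), np.float64(-0.0136)), (341, np.float64(0.0108), np.float64(0.0363), np.float64(-0.0134)), (344, np.float64(0.0112), np.float64(0.0374), np.float64(-0.0141))]
254 [(170, np.float64(0.0105), np.float64(-0.0381), np.float64(-0.0154)), (173, np.float64(0.0112), np.float64(-0.0365), np.float64(-0.0167)), (340, np.float64(0.0105), np.float64(0.0354), np.float64(-0.0154)), (343, np.float64(0.0102), np.float64(0.0368), np.float64(-0.015))]
257 [(168, np.float64(0.011), np.float64(-0.038), np.float64(-0.0189)), (171, np.float64(0.0101), np.float64(-0.0373), np.float64(-0.0173)), (174, np.float64(0.0104), np.float64(-0.0358), np.float64(-0.0179)), (342, np.float64(0.0108), np.float64(0.0354), np.float64(-0.0186)), (345, np.float64(0.0107), np.float64(0.0368), np.float64(
[... 1050 characters left out ...]
6))]
269 [(151, np.float64(0.0063), np.float64(-0.0452), np.float64(-0.0206)), (154, np.float64(0.0063), np.float64(-0.0439), np.float64(-0.0207)), (158, np.float64(0.007), np.float64(-0.0418), np.float64(-0.0218)), (161, np.float64(0.0067), np.float64(-0.0407), np.float64(-0.0214)), (164, np.float64(0.0108), np.float64(-0.0373), np.float64(-0.0279))]
272 [(149, np.float64(0.0068), np.float64(-0.045), np.float64(-0.0238)), (152, np.float64(0.0065), np.float64(-0.0439), np.float64(-0.0233)), (155, np.float64(0.0061), np.float64(-0.0429), np.float64(-0.0226)), (158, np.float64(0.0063), np.float64(-0.0415), np.float64(-0.023)), (161, np.float64(0.0106), np.float64(-0.038), np.float64(-0.0298))]
```

View pics/w3c.png

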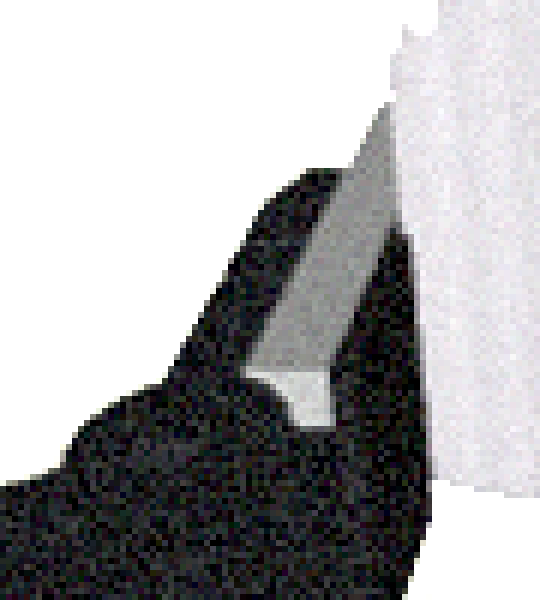

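The pad plate (centre column ~170, rows 247–292) runs on behind the caul's edge, so the tips reach further than I first read. I'll measure the open tips directly.

Run:
```python
from h import *
T=calibration("wrist")["T_tool_cam"];K=calibration("wrist")["camera_matrix"]
v,u=np.mgrid[0:384,0:512]
for n in("w10","w7"):
    z=np.load(f"pics/{n}.npz");d=z["d"]
    C=np.stack([(u-K[0,2])/K[0,0]*d,(v-K[1,2])/K[1,1]*d,d],-1)@T[:3,:3].T+T[:3,3]
    f=(abs(C[...,1])>.0255)&(abs(C[...,1])<.05)&(C[...,2]>-.06)&(C[...,2]<.02)&(C[...,0]<.014)&(d>.05)
    for vv in range(240,274,2):
        k=np.where(f[vv])[0]
        if len(k):print(n,vv,[(int(a),*(1000*C[vv,a]).round(1)) for a in (k[0],k[len(k[k<256])//2],k[k<256][-1])])
```

```text
w10 256 [(142, np.float64(10.6), np.float64(-49.5), np.float64(-17.4)), (151, np.float64(10.3), np.float64(-45.9), np.float64(-16.9)), (160, np.float64(8.9), np.float64(-42.9), np.float64(-14.3))]
w10 258 [(141, np.float64(11.0), np.float64(-49.1), np.float64(-19.7)), (151, np.float64(11.3), np.float64(-44.8), np.float64(-20.2)), (161, np.float64(7.0), np.float64(-43.1), np.float64(-12.7))]
w10 260 [(140, np.float64(10.7), np.float64(-49.2), np.float64(-20.9)), (151, np.float64(11.1), np.float64(-44.4), np.float64(-21.5)), (161, np.float64(6.7), np.float64(-42.7), np.float64(-14.0))]
w10 262 [(138, np.float64(10.8), np.float64(-49.5), np.float64(-22.5)), (150, np.float64(11.0), np.float64(-44.4), np.float64(-23.0)), (161, np.float64(6.1), np.float64(-42.6), np.float64(-14.7))]
w10 264 [(137, np.float64(10.9), np.float64(-49.2), np.float64(-24.3)), (150, np.float64(10.9), np.float64(-43.9), np.float64(-24.4)), (162, np.float64(3.4), np.float64(-43.2), np.float64(-11.9))]
w10 266 [(136, np.float64(11.1), np.float64(-49.0), np.float64(-26.2)), (150, np.float64(11.0), np.float64(-43.4), 
[... 2910 characters left out ...]
t64(10.6), np.float64(-30.3), np.float64(-25.5)), (195, np.float64(10.3), np.float64(-25.6), np.float64(-25.0))]
w7 268 [(168, np.float64(6.7), np.float64(-38.0), np.float64(-20.6)), (181, np.float64(11.5), np.float64(-30.4), np.float64(-28.4)), (194, np.float64(10.8), np.float64(-25.6), np.float64(-27.1))]
w7 270 [(167, np.float64(6.7), np.float64(-38.0), np.float64(-22.0)), (180, np.float64(10.7), np.float64(-30.9), np.float64(-28.4)), (193, np.float64(10.6), np.float64(-25.8), np.float64(-28.4))]
w7 272 [(166, np.float64(6.2), np.float64(-38.3), np.float64(-22.8)), (179, np.float64(11.0), np.float64(-30.8), np.float64(-30.5)), (192, np.float64(10.5), np.float64(-25.9), np.float64(-29.6))]
```

Open, the tips stand 13 mm back, as specified. At the 64 mm opening they should stand about 8 mm back. For caul B I'll put its centre only 11.5 mm behind the TCP, so the tips end about flush with its underside and don't rub the lower caul.

```bash
python3 -m creep '{"slide":[[-0.0026,0.0005,0.02],[0,0,0.045],[0,0,0.045],[0,0,0.045],[0,0,0.035],[0,0,0.018],[0,0,0.008],[0,0,0],[0,0,0]],"angular":[[0.001,-0.002,-0.002],[0,0,0],[0,0,0],[0,0,0],[0,0,0],[0,0,0],[0,0,0],[0,0,0],[0,0,0]],"fingers":[1,1,1,1,1,1,1,1,1]}'
python3 - <<'E'
from h import *
todo((.522,-.2956,.0615),193.6)
E
```

```text
time: 30.32
ee_pos: [0.5238, -0.2965, 0.066]
eef_rot: [-3.139, 0.003, -2.903]
wrist_force: [0.0, 0.5, -0.2]
width: 0.998
now [ 0.5238 -0.2965  0.066 ] t 30.32 F [ 0.   0.5 -0.2] w 0.998
slide [0.0016 0.0013 0.0044] rot [-0.0023  0.0025  0.0016] | slide after rot [0.0016 0.0013 0.0045]
```

```bash
python3 -m creep '{"slide":[[0.0015,0.001,0.0042],[0,0,0],[0,0,0],[0,0,0],[0,0,0],[0,0,0],[0,0,0]],"angular":[[-0.002,0.0025,0.001],[0,0,0],[0,0,0],[0,0,0],[0,0,0],[0,0,0],[0,0,0]],"fingers":[1,1,0.78,0.78,0.3,0.3,0.3]}'
python3 - <<'E'
from h import *
todo((.522,-.2956,.0615),193.6)
E
```

```text
time: 31.2
ee_pos: [0.5217, -0.2957, 0.0613]
eef_rot: [3.141, -0.001, -2.903]
wrist_force: [-1.4, -0.2, 5.8]
width: 0.725
now [ 0.5217 -0.2957  0.0613] t 31.2 F [-1.4 -0.2  5.8] w 0.725
slide [-0.0003 -0.     -0.0002] rot [ 0.0003 -0.0007  0.0008] | slide after rot [-0.0003 -0.     -0.0002]
```

```bash
python3 -m creep '{"slide":[[0,0,-0.003],[0,0,-0.008],[0,0,-0.018],[0,0,-0.03],[0,0,-0.04],[0,0,-0.042],[0,0,-0.035],[0,0,-0.02],[0,0,-0.01],[0,0,0]],"angular":[[0,0,0],[0,0,0],[0,0,0],[0,0,0],[0,0,0],[0,0,0],[0,0,0],[0,0,0],[0,0,0],[0,0,0]],"fingers":[0.3,0.3,0.3,0.3,0.3,0.3,0.3,0.3,0.3,0.3]}'
cat > incaul.py <<'E'
from h import *
import sys
st,p,d=snap("wrist",sys.argv[1])
T=calibration("wrist")["T_tool_cam"];K=calibration("wrist")["camera_matrix"]
v,u=np.mgrid[0:384,0:512];C=np.stack([(u-K[0,2])/K[0,0]*d,(v-K[1,2])/K[1,1]*d,d],-1)@T[:3,:3].T+T[:3,3]
m=(d>.05)&(abs(C[...,1])<.036)&(C[...,2]<-.003)&(C[...,2]>-.035)&(C[...,0]>.02);q=C[m]
a=np.linalg.lstsq(np.c_[q[:,:2],np.ones(len(q))],q[:,2],rcond=None)[0];print("face slope deg",np.degrees(a[:2]),"z0",a[2])
k=q[abs(abs(q[:,1])-.02)<.005];print("xmax",np.percentile(k[:,0],99.8))
L=[];Rr=[];xs=np.arange(.03,.09,.004)
for x in xs:
    k=q[abs(q[:,0]-x)<.002][:,1];L.append(k.min());Rr.append(k.max())
print("edges",np.polyfit(xs,L,1),np.polyfit(xs,Rr,1),"mid",(np.mean(L)+np.mean(Rr))/2)
E
python3 incaul.py w11
python3 - <<'E'
from h import *
t=racktcp(.107,.05,.0115);print(t);todo((t[0]-.005,t[1]+.001,.30),169.5,0)
E
```

```text
time: 32.45
ee_pos: [0.5218, -0.2956, 0.2668]
eef_rot: [3.141, -0.001, -2.903]
wrist_force: [0.3, -0.1, -3.9]
width: 0.73
face slope deg [0.22003068 0.03191201] z0 -0.01590130994113166
xmax 0.0943558976982427
edges [ 0.00211443 -0.03241583] [0.00094379 0.03189703] mid -0.00017070825271420578
[0.55791616 0.00837638 0.12527432]
now [ 0.5214 -0.2954  0.2659] t 32.5 F [-0.4  0.3 -3. ] w 0.728
slide [-0.1025  0.2888 -0.0338] rot [ 0.0013 -0.0026  0.4214] | slide after rot [ 0.0246  0.3054 -0.0341]
```

View pics/w11.png

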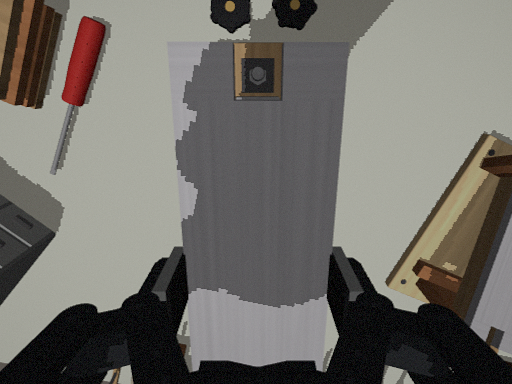

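Caul B is held level, with its centre 11–11.5 mm behind the TCP. On to the rack.

```bash
python3 -m creep '{"slide":[[-0.004,0.012,-0.003],[-0.009,0.026,-0.005],[-0.013,0.036,-0.005],[-0.013,0.036,-0.005],[-0.013,0.036,-0.005],[-0.013,0.036,-0.005],[-0.013,0.036,-0.004],[-0.012,0.033,-0.002],[-0.008,0.024,0],[-0.005,0.014,0],[0,0,0],[0,0,0],[0,0,0],[0,0,0],[0,0,0],[0,0,0],[0,0,0]],"angular":[[0,0,0],[0,0,0],[0,0,0],[0,0,0],[0,0,0],[0,0,0],[0,0,0],[0,0,0],[0,0,0],[0,0,0],[0,0,0.141],[0,0,0.141],[0,0,0.139],[0,-0.117,0],[0,-0.116,0],[0,-0.116,0],[0,0,0]],"fingers":[0.3,0.3,0.3,0.3,0.3,0.3,0.3,0.3,0.3,0.3,0.3,0.3,0.3,0.3,0.3,0.3,0.3]}'
python3 - <<'E'
from h import *
todo(racktcp(.110,.05,.0115,-.0006),169.5,20)
rackpos(.0115,-.0006)
E
```

```text
time: 34.62
ee_pos: [0.5489, 0.0096, 0.2984]
eef_rot: [-3.141, 0.341, 2.96]
wrist_force: [0.2, -0.3, -1.9]
width: 0.734
now [0.5489 0.0096 0.2984] t 34.62 F [ 0.2 -0.3 -1.9] w 0.734
slide [0.0469 0.0005 0.1662] rot [-0.0004 -0.008   0.0012] | slide after rot [0.0482 0.0004 0.1658]
rack coords caul 0.1583 -0.0004 0.2158 F rack [-0.4  -0.21 -1.87] t 34.62 w 0.734
```

```bash
python3 -m creep '{"slide":[[0.005,0,0.015],[0.010,0,0.033],[0.012,0,0.040],[0.010,0,0.036],[0.006,0,0.022],[0.003,0,0.012],[0.001,0,0.006],[0,0,0],[0,0,0]],"angular":[[0,0,0],[0,0,0],[0,0,0],[0,0,0],[0,0,0],[0,0,0],[0,0,0],[0,0,0],[0,0,0]],"fingers":[0.3,0.3,0.3,0.3,0.3,0.3,0.3,0.3,0.3]}'
python3 incaul.py w12
python3 - <<'E'
from h import *
todo(racktcp(.108,.015,.0115,-.0006),169.5,20)
rackpos(.0115,-.0006)
E
```

```text
time: 35.75
ee_pos: [0.566, 0.0076, 0.1318]
eef_rot: [3.141, 0.349, 2.958]
wrist_force: [-0.3, -0.1, -2.3]
width: 0.73
face slope deg [0.24666194 0.02843804] z0 -0.015854689274202596
xmax 0.0947544512874245
edges [ 0.00054365 -0.0321348 ] [0.00157626 0.03199362] mid -9.111866565308241e-06
now [0.5659 0.0076 0.1318] t 35.8 F [-0.4  0.4 -2.9] w 0.731
slide [ 0.0093 -0.0007  0.0384] rot [0.001  0.     0.0001] | slide after rot [ 0.0093 -0.0007  0.0384]
rack coords caul 0.1173 0.0006 0.0534 F rack [-1.45  0.29 -2.51] t 35.8 w 0.731
```

View pics/w12.png

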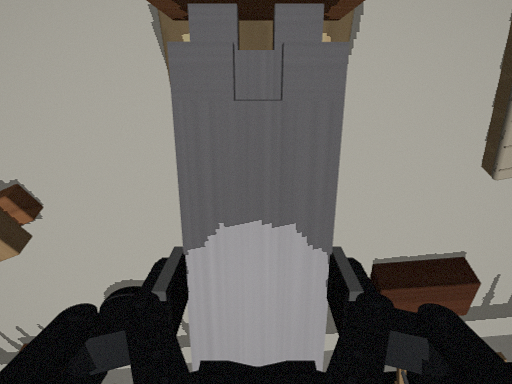

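The lower caul's slot (256,25) shows just beyond the held caul's slot (258,70). I'll measure the sideways offset between the two from the depth image.

```bash
cat > rel.py <<'E'
from h import *
import sys
z=np.load(f"pics/{sys.argv[1]}.npz");d=z["d"];T=calibration("wrist")["T_tool_cam"];K=calibration("wrist")["camera_matrix"]
v,u=np.mgrid[0:384,0:512];C=np.stack([(u-K[0,2])/K[0,0]*d,(v-K[1,2])/K[1,1]*d,d],-1)@T[:3,:3].T+T[:3,3]
for vv in list(range(6,40,4))+list(range(48,160,12)):
    k=np.where((abs(C[vv,:,1])<.045)&(d[vv]>.05)&(C[vv,:,2]<.06))[0]
    zz=np.median(C[vv,k,2]);k=k[abs(C[vv,k,2]-zz)<.004];y=C[vv,k,1]
    print(vv,"x",C[vv,k[0],0].round(4),"z",zz.round(4),"cols",k[0],k[-1],"y",y.min().round(4),y.max().round(4),"mid",((y.min()+y.max())/2).round(5))
E
python3 rel.py w12
```

```text
6 x 0.116 z 0.0337 cols 172 331 y -0.0414 0.0355 mid -0.00296
10 x 0.1133 z 0.0333 cols 188 323 y -0.0328 0.0309 mid -0.00095
14 x 0.1116 z 0.033 cols 189 323 y -0.0323 0.0309 mid -0.00074
18 x 0.1098 z 0.0327 cols 189 323 y -0.0324 0.031 mid -0.00072
22 x 0.1084 z 0.0324 cols 189 323 y -0.0328 0.031 mid -0.00089
26 x 0.1067 z 0.0324 cols 189 322 y -0.033 0.0307 mid -0.00111
30 x 0.1049 z 0.0325 cols 190 322 y -0.0325 0.0307 mid -0.00089
34 x 0.1031 z 0.0325 cols 190 322 y -0.0326 0.0308 mid -0.0009
38 x 0.1013 z 0.0323 cols 190 322 y -0.0326 0.031 mid -0.00079
48 x 0.0926 z -0.0155 cols 168 348 y -0.0317 0.032 mid 0.00015
60 x 0.0886 z -0.0153 cols 169 347 y -0.0316 0.0315 mid -7e-05
72 x 0.0846 z -0.0152 cols 170 346 y -0.0315 0.0319 mid 0.00019
84 x 0.0805 z -0.0152 cols 171 345 y -0.0316 0.0318 mid 7e-05
96 x 0.0763 z -0.0152 cols 172 344 y -0.0317 0.032 mid 0.00012
108 x 0.072 z -0.0157 cols 172 343 y -0.0319 0.0317 mid -9e-05
120 x 0.0677 z -0.0156 cols 173 342 y -0.0319 0.0318 mid -2e-05
132 x 0.0632 z -0.0157 cols 174 341 y -0.0319 0.0315 mid -0.0002
144 x 0.0586 z -0.0157 cols 175 340 y -0.0318 0.032 mid 8e-05
156 x 0.0542 z -0.0156 cols 176 339 y -0.0316 0.0315 mid -4e-05
```

```bash
python3 -m creep '{"slide":[[0.003,-0.0008,0.008],[0.003,0,0.014],[0.003,0,0.008],[0,0,0.003],[0,0,0.0015],[0,0,0]],"angular":[[0.001,0,0],[0,0,0],[0,0,0],[0,0,0],[0,0,0],[0,0,0]],"fingers":[0.3,0.3,0.3,0.3,0.3,0.3]}'
python3 -c "
from h import *
todo(racktcp(.107,.015,.0115,-.0006),169.5,20);rackpos(.0115,-.0006)"
```

```text
time: 36.55
ee_pos: [0.5685, 0.0061, 0.0954]
eef_rot: [-3.141, 0.348, 2.959]
wrist_force: [-0.1, 0.1, -3.0]
width: 0.727
now [0.5685 0.0061 0.0954] t 36.55 F [-0.1  0.1 -3. ] w 0.727
slide [0.0006 0.0003 0.0032] rot [-0.0003 -0.0011  0.0002] | slide after rot [0.0006 0.0003 0.0032]
rack coords caul 0.1076 -0.0003 0.0182 F rack [-1.12  0.13 -2.8 ] t 36.55 w 0.727
```

```bash
python3 -m creep '{"slide":[[0,0,0.0012],[0,0,0.0008],[0,0,0]],"angular":[[0,0,0],[0,0,0],[0,0,0]],"fingers":[0.3,0.3,0.3]}'
python3 -c "
from h import *
rackpos(.0115,-.0006)"
python3 -m creep '{"slide":[[0,0,0.0008],[0,0,0]],"angular":[[0,0,0],[0,0,0]],"fingers":[0.3,0.3]}'
python3 -c "
from h import *
rackpos(.0115,-.0006)"
```

```text
time: 36.92
ee_pos: [0.5691, 0.006, 0.0936]
eef_rot: [-3.141, 0.348, 2.959]
wrist_force: [-1.0, -0.0, -0.4]
width: 0.731
rack coords caul 0.1075 -0.0003 0.0163 F rack [-1.08 -0.19 -0.06] t 36.92 w 0.731
time: 37.17
ee_pos: [0.5694, 0.0061, 0.093]
eef_rot: [-3.142, 0.348, 2.959]
wrist_force: [-2.3, 0.7, 4.3]
width: 0.733
rack coords caul 0.1076 -0.0001 0.0156 F rack [-0.75  0.3   4.82] t 37.17 w 0.733
```

Contact on the lower caul. Pushing down the slope.

```bash
python3 -m creep '{"slide":[[0.002,0,-0.0002],[0.002,0,0],[0.002,0,0],[0.0015,0,0],[0.001,0,0]],"angular":[[0,0,0],[0,0,0],[0,0,0],[0,0,0],[0,0,0]],"fingers":[0.3,0.3,0.3,0.3,0.3]}'
python3 -c "
from h import *
rackpos(.0115,-.0006)"
python3 -m creep '{"slide":[[0.001,0,0],[0.001,0,0]],"angular":[[0,0,0],[0,0,0]],"fingers":[0.3,0.3]}'
python3 -c "
from h import *
rackpos(.0115,-.0006)"
```

```text
time: 37.8
ee_pos: [0.5624, 0.0074, 0.0905]
eef_rot: [-3.141, 0.35, 2.958]
wrist_force: [5.2, -0.7, -0.9]
width: 0.731
rack coords caul 0.1 -0.0001 0.0157 F rack [ 4.56  0.23 -2.65] t 37.8 w 0.731
time: 38.05
ee_pos: [0.5607, 0.0077, 0.0898]
eef_rot: [-3.141, 0.35, 2.958]
wrist_force: [5.6, -0.1, -0.5]
width: 0.734
rack coords caul 0.0981 -0.0002 0.0157 F rack [ 5.03  0.89 -2.37] t 38.05 w 0.734
```

```bash
python3 -m creep '{"slide":[[0.001,0,0.0002],[0.0008,0,0]],"angular":[[0,0,0],[0,0,0]],"fingers":[0.3,0.3]}'
python3 -c "
from h import *
rackpos(.0115,-.0006)"
python3 -m creep '{"slide":[[0.0008,0,0],[0,0,0]],"angular":[[0,0,0],[0,0,0]],"fingers":[0.3,0.3]}'
python3 -c "
from h import *
rackpos(.0115,-.0006)"
python3 -m creep '{"slide":[[0.0008,0,0],[0,0,0]],"angular":[[0,0,0],[0,0,0]],"fingers":[0.3,0.3]}'
python3 -c "
from h import *
rackpos(.0115,-.0006)"
```

```text
time: 38.3
ee_pos: [0.5595, 0.008, 0.0893]
eef_rot: [-3.141, 0.351, 2.958]
wrist_force: [5.5, -1.3, -0.1]
width: 0.732
rack coords caul 0.0968 -0.0001 0.0156 F rack [ 5.31 -0.28 -2.04] t 38.3 w 0.732
time: 38.55
ee_pos: [0.5587, 0.0081, 0.089]
eef_rot: [-3.142, 0.351, 2.958]
wrist_force: [5.6, -1.3, -0.5]
width: 0.726
rack coords caul 0.096 -0.0001 0.0156 F rack [ 5.19 -0.22 -2.43] t 38.55 w 0.726
time: 38.8
ee_pos: [0.5588, 0.0081, 0.0891]
eef_rot: [-3.141, 0.352, 2.958]
wrist_force: [7.1, -1.1, -1.5]
width: 0.729
rack coords caul 0.096 -0.0001 0.0157 F rack [ 6.24  0.16 -3.84] t 38.8 w 0.729
```

It's arrested at 96.0 mm. I'll keep pushing to a firm bearing.

```bash
python3 -m creep '{"slide":[[0.001,0,0.0005],[0.001,0,0.0004],[0,0,0]],"angular":[[0,0,0],[0,0,0],[0,0,0]],"fingers":[0.3,0.3,0.3]}'
python3 -c "
from h import *
rackpos(.0115,-.0006)"
python3 -m creep '{"slide":[[0.001,0,0.0004],[0.001,0,0.0003],[0,0,0]],"angular":[[0,0,0],[0,0,0],[0,0,0]],"fingers":[0.3,0.3,0.3]}'
python3 -c "
from h import *
rackpos(.0115,-.0006)"
```

```text
time: 39.17
ee_pos: [0.5588, 0.0081, 0.089]
eef_rot: [-3.141, 0.356, 2.958]
wrist_force: [6.8, -2.5, 3.8]
width: 0.73
rack coords caul 0.096 -0.0001 0.0156 F rack [ 8.02 -1.17  1.16] t 39.17 w 0.73
time: 39.55
ee_pos: [0.5588, 0.0081, 0.0889]
eef_rot: [-3.141, 0.359, 2.958]
wrist_force: [8.5, -3.5, 7.2]
width: 0.732
rack coords caul 0.0959 -0.0001 0.0155 F rack [10.96 -1.85  3.68] t 39.55 w 0.732
```

```bash
python3 -m creep '{"slide":[[0.001,0,0.0002],[0.001,0,0.0002],[0.001,0,0],[0,0,0]],"angular":[[0,0,0],[0,0,0],[0,0,0],[0,0,0]],"fingers":[0.3,0.3,0.3,0.3]}'
python3 -c "
from h import *
rackpos(.0115,-.0006)"
python3 -m creep '{"slide":[[0.0008,0,0],[0,0,0]],"angular":[[0,0,0],[0,0,0]],"fingers":[0.3,0.3]}'
python3 -c "
from h import *
rackpos(.0115,-.0006)"
```

```text
time: 40.05
ee_pos: [0.5589, 0.0081, 0.089]
eef_rot: [-3.141, 0.364, 2.957]
wrist_force: [12.1, -4.2, 6.6]
width: 0.727
rack coords caul 0.0959 -0.0001 0.0156 F rack [14.21 -1.95  1.86] t 40.05 w 0.727
time: 40.3
ee_pos: [0.5588, 0.0082, 0.089]
eef_rot: [-3.141, 0.365, 2.957]
wrist_force: [12.6, -4.8, 5.8]
width: 0.726
rack coords caul 0.0959 -0.0 0.0156 F rack [14.45 -2.39  0.87] t 40.3 w 0.726
```

```bash
python3 -m creep '{"slide":[[0,0,0],[0,0,0],[0,0,0],[0,0,-0.015],[0,0,-0.035],[0,0,-0.045],[0,0,-0.045],[0,0,-0.045],[0,0,-0.02],[0,0,0],[0,0,0]],"angular":[[0,0,0],[0,0,0],[0,0,0],[0,0,0],[0,0,0],[0,0,0],[0,0,0],[0,0,0],[0,0,0],[0,0,0],[0,0,0]],"fingers":[0.85,1,1,1,1,1,1,1,1,1,1]}'
python3 - <<'E'
from h import *
st,p,d=snap("wrist","w13");rackpos(0);rackcaul(d,st,.015,.024)
P=cloud("wrist",d,st)-OR;r=np.stack([P@XR,P@YR,P@NR],-1)
for v in range(80,260,20):
    k=np.where((abs(r[v,:,1])<.04)&(r[v,:,2]>.014)&(r[v,:,2]<.026))[0]
    if len(k):print(v,r[v,k[0]].round(4),r[v,k[-1]].round(4),(r[v,k,1].min()+r[v,k,1].max()).round(4)/2)
print([(v,*r[v,235].round(4)) for v in range(60,84,2)])
print([(v,*r[v,275].round(4)) for v in range(60,84,2)])
snap("top","t13");snap("scene","s13")
c=p[40:280,170:340];cv2.imwrite("pics/w13c.png",cv2.resize(c,None,fx=3,fy=2.4,interpolation=cv2.INTER_CUBIC))
E
```

```text
time: 41.68
ee_pos: [0.4802, 0.0223, 0.2743]
eef_rot: [-3.14, 0.345, 2.959]
wrist_force: [0.1, 0.5, -0.5]
width: 1.002
rack coords caul 0.0837 -0.0006 0.2053 F rack [ 0.24 -0.63  0.47] t 41.73 w 1.0
rack rect ((92.7849349975586, -0.10733413696289062), (195.5759735107422, 99.02996826171875), 0.008173417299985886) off med 0.01943937560403315 px (205, 74, 107, 185)
face slope deg x,y [-0.29732097 -0.01106046]
80 [ 0.0003 -0.0393  0.0228] [0.0002 0.0392 0.0226] -5e-05
100 [ 0.0184 -0.0308  0.0204] [0.0184 0.0317 0.0194] 0.00045
120 [ 0.0374 -0.0315  0.0187] [0.0374 0.0324 0.0184] 0.0005
140 [ 0.0568 -0.0309  0.0206] [0.0568 0.0319 0.0204] 0.0005
160 [ 0.0776 -0.0316  0.0183] [0.0774 0.0316 0.0191] -0.0
180 [ 0.0984 -0.0311  0.0199] [0.0983 0.0321 0.0203] 0.00055
200 [ 0.1206 -0.0306  0.0195] [0.1208 0.0319 0.0187] 0.00065
220 [ 0.1439 -0.0313  0.0186] [0.1439 0.0315 0.0185] 0.0001
240 [ 0.1674 -0.0308  0.0196] [0.1679 0.0322 0.0184] 0.00075
[(60, np.float64(-0.0208), np.float64(-0.0249), np.float64(-0.0358)), (62, np.float64(-0.0187), np.float64(-0.0249), np.float64(-0.0343)), (64, np.fl
[... 762 characters left out ...]
float64(0.0185), np.float64(-0.0356)), (64, np.float64(-0.0168), np.float64(0.0186), np.float64(-0.037)), (66, np.float64(-0.0119), np.float64(0.0155), np.float64(0.025)), (68, np.float64(-0.0102), np.float64(0.0156), np.float64(0.0237)), (70, np.float64(-0.0085), np.float64(0.0156), np.float64(0.0242)), (72, np.float64(-0.0067), np.float64(0.0156), np.float64(0.025)), (74, np.float64(-0.005), np.float64(0.0157), np.float64(0.0225)), (76, np.float64(-0.0033), np.float64(0.0158), np.float64(0.0226)), (78, np.float64(-0.0015), np.float64(0.0157), np.float64(0.024)), (80, np.float64(0.0003), np.float64(0.0158), np.float64(0.0231)), (82, np.float64(0.002), np.float64(0.016), np.float64(0.0195))]
```

View pics/w13c.png

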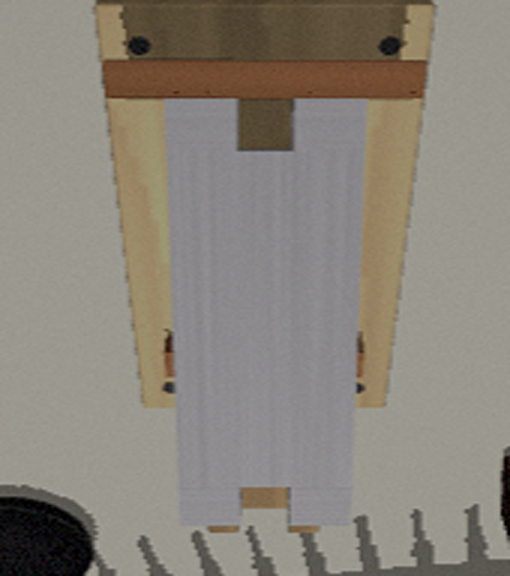

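View pics/s13.png

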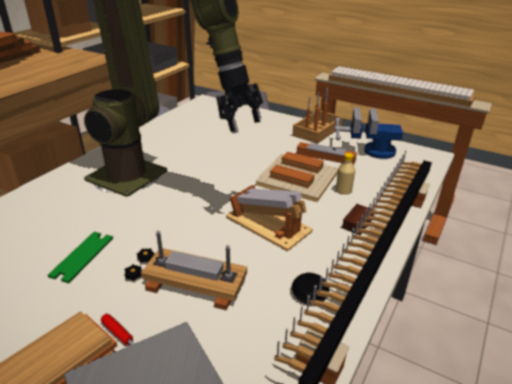

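View pics/t13.png

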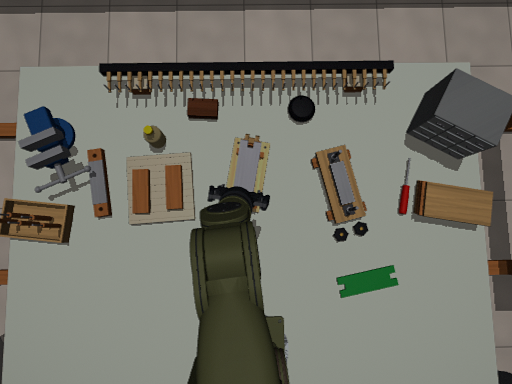

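The top caul lies flat against the toe bar with no gap, and its edges line up with the lower one. The blank lies beside the earlier one, the press is empty, and the other things are where they were. Handing in.

```bash
python3 -c "
from h import *
s=sensors.get_state();print(s['time'],s['wrist_force'],s['width']);print(arm.close_job())"
```

```text
41.825 [-0.89354984 -0.230226   -0.77439127] 0.9990683976468354
the job is handed in; nothing more can be done
None
```

I took the sandwich apart from the top and handed the job in at 41.8 s of the 72 s allowed. The press is empty, and the gripper is open and clear of everything.

- **Caul A:** It lies flat on the rack runners. I pushed it down until it stopped at the toe bar, bearing at about 14 N. The camera put its centre 95.5 mm up the slope (95 is fully home).
- **Blank:** It lies flat on the carpeted board beside the earlier one, with their centres 105 mm apart, and was set down at about 7 N. The earlier blank did not move.
- **Caul B:** It lies on caul A, also pushed to a stop at the toe bar at about 14 N. At the end of the push it read 95.9 mm up the slope, with no gap at the toe, and its sides are within about 1 mm of the rack's centre line.

**Last checks:** In the last pictures the other things look to be in their starting places; I judged that by eye.

**Disagreements and limits:**
- My first reading of how far the finger tips reach below a caul was about 5 mm short. I corrected it before gripping caul B.
- While sliding, caul B met about 5 N of drag before it reached the toe bar. The cause may be the finger tips rubbing on the lower caul.
- The final tilt fit on the pile took in the toe bar and read −0.3°. Depth readings along the caul itself scattered by about 1 mm and showed no clear tilt.
- I could not measure the lower caul once it was covered. It did not show in the slots or at the far end.

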